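# Put the colours away at the decorating bench

## Robot

A 7-joint arm with a two-finger parallel gripper is mounted at the origin on the work surface. World frame = base frame: x ahead of the robot, y to its left, z up, the work surface at z = 0. Lengths are in m, angles in rad, forces in N, time in s.
With the tool pointing down it reaches from about 0.35 to 0.9 m from the base axis. Payload 8.1 kg.
Tool frame: the origin (TCP) lies on the centre line of the jaws, within the pads' length; the fingertips stand 14 mm ahead of it and the grasp point (between the pads) lies 5 mm behind it; z points along the fingers, y is the direction in which the jaws open and shut (so a half turn about z gives the same grasp; the last joint's range is limited). The gripper opens to 92 mm and grips with 3 to 60 N. Pads are 19 mm wide; open, the fingers measure 130 mm over their backs; the gripper's body (75 mm by 190 mm) begins 47 mm behind the grasp point.
Start: joints at [1.001, 0.434, 0.025, 1.573, -0.012, 1.134, -0.075], TCP at [0.281, -0.558, 0.241] pointing down, gripper open.
Joint ranges: [-2.62, 2.62], [-0.44, 2.09], [-1.27, 1.32], [0.08, 2.57], [-1.32, 4.46], [0.12, 2], [-2.74, 2.74]. Speed limits (rad/s): [2.22, 2.22, 3.01, 3.01, 3.14, 3.14, 3.14].

## Interface

Orientations are given as a rotation vector (axis times angle).
In Python, from cell import observe, eyes, arm gives the robot as it stands.
- The arm moves only by the tool step_arm, never from a script. Its argument "series" is a list that holds one entry, the list of rows, each a list of 5 numbers: the finger opening in m, from 0 to 0.0918, then the shift along the world's x, y, z in m, then the turn about the world's z in degrees. In form: [[[hand, dx, dy, dz, spin], ...]]. A call has 1 to 20 rows; each row is the pose to reach, as a shift and turn from the pose measured when the call began; what a row does not reach only later rows make up. A row lasts 1/12 s, in which the tool goes at most 41.7 mm and 7.16 degrees, less where a joint would pass 70% of its speed; a pose out of reach is approached as far as the arm can. A call with a gripper value outside its range is refused whole. The fingers move at their own pace and stop on an object; "squeeze" is the grip in N (left out, the last holds). Time passes only in rows, so rows that repeat a pose let the fingers close. It gives the time, the measured TCP pose, the force and the opening at its end, in the units of the state.
- observe(): the state, without advancing time (a new reading comes with each control period).
- eyes.get_image(name): name is "side" or "top" or "wrist"; returns (picture, depth): 384x512x3 uint8, red, green, blue; 384x512 float32, m along the optical axis (not along the pixel's ray), 0 where there is no reading.
- eyes.camera_params(name): a dict with "intrinsics" (3x3 intrinsics, pixels), "distortion" ([k1, k2, p1, p2, k3] as OpenCV has them; the pictures are not rectified), "position" and "attitude" of the camera in the world. Camera axes: x right, y down, z forward; pixel columns grow to the right and rows downward; lengths in m; the calibration is good to about 2 mm. A picture is of the moment at which its call begins: read the wrist's pose just before it. camera_params takes no time and is no camera call; for the wrist camera it gives the pose at the moment of the call.
- arm.sign_off(): hands the job in, once; it reports no verdict.
The state is a dict: "clock": time; "joints": joint angles; "dq": joint speeds; "joint_efforts": joint torques, N m; "position": TCP position; "ee_rot": TCP orientation; "force": force on the tool from outside, world axes, zero at the start; "ft_torque": the same for the moment, N m; "width": opening from 0.0 (shut) to 1.0 (fully open).
Only numpy, scipy, OpenCV 4.12 (cv2) and the standard library are available. Lean on these libraries where they do the work, as an engineer would, in place of code of your own. Each camera call takes 0.05 s, during which the arm holds its last target.

## Task

Put the colours away: hang every tall trailing bottle, the one standing in the tub too, in a slot of its own in the plywood rack, slid in from the front under its neck ring and right home, so that it hangs upright with the ring on the plate behind the front lip. Stand all the squat screw-cap jars upright on the floor of the grey tub, none on top of another, so that nothing rises above the fill line, and then put the lid on the tub, square and fully down. Leave the cup, brushes, bowl and bisque bottles where they are.

Things in the scene. Friction and masses are not known exactly. Their poses are not given: they have to be found in the camera images.
- tub: open grey plastic storage tub, fixed: outside 146 mm (its x) by 280 mm (its y) by 88 mm tall, walls and floor 5 mm thick (inside 136 x 270 mm), a dark fill line round the inside 74 mm above its underside; origin at the centre of its underside, z up. The tub and the rack swap sides from start to start
- lid: loose grey lid, 0.25 kg, right way up on the bench: plate 156 (x) by 290 (y) by 5 mm; under it a rib 8 mm deep, 129 x 263 mm outside, drops inside the tub's walls; on top a black bridge handle along its y, centred: bar 120 mm long, 18 wide, 33 to 49 mm above the origin. Origin: centre of the rib's underside, z up; seated, it lies 80 mm above the tub's origin, axes square with the tub's (either way round fits)
- rack: plywood bottle rack, fixed: level plate 8 mm thick, 262 mm wide (y), top 130 mm above the bench, from x = -20 mm (front, towards the robot) to 72 mm; three slots 28 mm wide, open to the front, end at x = 34 mm; lip 4 mm high on the front edge (x -20 to -14 mm). Below: end panels (inner faces at y = +-119 mm), drip tray 4 mm high, cross rail at the back (from x = 60 mm). Origin on the bench, mid-width
- rack_slot0 (a point): seat of its right-hand slot seen from the robot (rack y = -80 mm): on the slot's centre line at the height of the plate's top, rack x = 20 mm, 14 mm before the slot's end; axes as the rack's. A bottle hanging home has its axis here, its ring on the plate behind the lip and its underside 118 mm below this point
- rack_slot1 (a point): seat of its middle slot (y = 0): on the slot's centre line at the height of the plate's top, rack x = 20 mm, 14 mm before the slot's end; axes as the rack's. A bottle hanging home has its axis here, its ring on the plate behind the lip and its underside 118 mm below this point
- rack_slot2 (a point): seat of its left-hand slot seen from the robot (y = +80 mm): on the slot's centre line at the height of the plate's top, rack x = 20 mm, 14 mm before the slot's end; axes as the rack's. A bottle hanging home has its axis here, its ring on the plate behind the lip and its underside 118 mm below this point
- jar0: squat round screw-cap colour jar, 46 mm diameter, 64 mm tall (body to 48 mm, then an aluminium cap 43 mm across), 0.14 kg with most of it low down, closed; origin at the centre of its underside, z up. It starts on the tub's floor near one end, with jar1 standing on it.
- jar1: squat round screw-cap colour jar, 46 mm diameter, 64 mm tall (body to 48 mm, then an aluminium cap 43 mm across), 0.14 kg with most of it low down, closed; origin at the centre of its underside, z up. It starts standing on top of jar0 in the tub.
- jar2: squat round screw-cap colour jar, 46 mm diameter, 64 mm tall (body to 48 mm, then an aluminium cap 43 mm across), 0.14 kg with most of it low down, closed; origin at the centre of its underside, z up. It starts on the bench; may be absent.
- jar3: squat round screw-cap colour jar, 46 mm diameter, 64 mm tall (body to 48 mm, then an aluminium cap 43 mm across), 0.14 kg with most of it low down, closed; origin at the centre of its underside, z up. It starts on the bench; may be absent.
- jar4: squat round screw-cap colour jar, 46 mm diameter, 64 mm tall (body to 48 mm, then an aluminium cap 43 mm across), 0.14 kg with most of it low down, closed; origin at the centre of its underside, z up. It starts on the bench; may be absent.
- bottle0: tall white trailing bottle, 185 mm, 0.22 kg: body 54 mm diameter to 84 mm, sloping shoulder to 96 mm, neck 22 mm diameter, neck ring 42 mm across from 118 to 123 mm, grey grip cap 34 mm across from 123 to 167 mm, nozzle above; origin at the centre of its underside, z up. It starts standing in the tub.
- bottle1: tall white trailing bottle, 185 mm, 0.22 kg: body 54 mm diameter to 84 mm, sloping shoulder to 96 mm, neck 22 mm diameter, neck ring 42 mm across from 118 to 123 mm, grey grip cap 34 mm across from 123 to 167 mm, nozzle above; origin at the centre of its underside, z up. It starts standing on the bench; may be absent.
- bottle2: tall white trailing bottle, 185 mm, 0.22 kg: body 54 mm diameter to 84 mm, sloping shoulder to 96 mm, neck 22 mm diameter, neck ring 42 mm across from 118 to 123 mm, grey grip cap 34 mm across from 123 to 167 mm, nozzle above; origin at the centre of its underside, z up. It starts standing on the bench; may be absent.
- cup: white ceramic water cup, open, 68 mm across and 85 mm tall, standing somewhere among the jars and bottles; leave it. Origin at the centre of its underside
- brushpot: terracotta pot of brushes, 80 mm across and 215 mm tall over all, behind the tub and rack; leave it. Origin under its centre
- bisque0: small unglazed square bisque bottle, 54 mm square, 88 mm tall, behind or beside the tub and rack; leave it. Origin under its centre
- bisque1: small unglazed square bisque bottle, 54 mm square, 88 mm tall, behind or beside the tub and rack; leave it. Origin under its centre
- bisque2: small unglazed square bisque bottle, 54 mm square, 88 mm tall, behind or beside the tub and rack; leave it. Origin under its centre
- bowl: blue ceramic bowl, 100 mm across, 45 mm tall, behind the tub and rack; leave it. Origin under its centre
- brush: brush 190 mm long lying on the bench close to the robot; leave it
Not all that is in view belongs to the job. Leave any red or yellow look-alike of the bottle2 alone.

How it is judged:
By the outcome, as a careful person would: the job done as asked, in the order asked, and still so for the second after the job is handed in, with the robot touching nothing.
Of jar2, jar3, jar4 only 2 to 3 are there at a start; the rules pass over those that are not, and their reading is None.
Of bottle1, bottle2 only 1 to 2 are there at a start; the rules pass over those that are not, and their reading is None.
At some moment in a run one of jar2, jar3, jar4, lid may be knocked a few centimetres aside while the robot is not near it.
It also fails if it takes over 210 s, if anything falls off the work surface, if the arm or the gripper's body presses on something with over 40 N, if the wrist force passes 120 N, or if a joint passes its speed limit or range.

## Working session

There is one attempt and no reset: what is moved stays moved. The work goes in short steps, Python scripts to look and compute and a tool call to move; the robot and the scene stay as the last step left them, time stands still between calls to the robot, and variables do not carry over. Pictures are saved under pics/ and viewed, and the job is handed in when it is done.

Besides the shell and the picture viewer there is one more tool, called after "Request:" by a JSON object that holds its "fn" and its "kwargs". step_arm: Moves the arm, as the interface text tells. Its arguments: {"type":"object","properties":{"series":{"type":"array"},"squeeze":{"type":"number"}},"required":["series"]}

```bash
ls; mkdir -p pics
python3 - <<'E'
from cell import observe, eyes, arm
import cv2
print(observe())
for n in ["side","top","wrist"]:
    p=eyes.camera_params(n); print(n,p)
    im,d=eyes.get_image(n)
    cv2.imwrite(f"pics/{n}0.png",im[:,:,::-1]);
E
```

```text
pics
{'clock': 0.0, 'joints': array([ 1.00139401,  0.43523993,  0.02500155,  1.57407713, -0.0116157 ,
        1.13398116, -0.07509599]), 'dq': array([-8.71706064e-05,  1.84169781e-03,  3.99165902e-04, -1.27500147e-04,
        1.56361142e-03, -8.88334704e-05, -1.07354635e-03]), 'joint_efforts': array([-1.44624348e-03, -6.67838645e+01,  9.84124951e-01, -3.14461184e+01,
       -6.06151507e-02,  4.27514885e-02,  1.15617440e-04]), 'position': array([ 0.28099871, -0.55773861,  0.23994247]), 'ee_rot': array([-3.05500583e+00, -7.26119901e-01,  7.78194558e-04]), 'force': array([-0.59763289, -0.12653131,  0.07699798]), 'ft_torque': array([-0.0221503 ,  0.04124453,  0.00833195]), 'width': 0.9967958383400908}
side {'intrinsics': array([[468.29986422,   0.        , 260.38406852],
       [  0.        , 468.29986422, 191.28958196],
       [  0.        ,   0.        ,   1.        ]]), 'distortion': array([-0.10594614,  0.        ,  0.        ,  0.        ,  0.        ]), 'position': array([0.08979819, 0.87974606, 1.05096314]), 'attitude': array([-0.6775502 ,  2.67169598, -1.1192748 ])}
top {'intrinsics': array([[439.67922137,   0.        , 257.15159864],
       [  0.        , 439.67922137, 192.68837457],
       [  0.        ,   0.        ,   1.        ]]), 'distortion': array([0.0082666, 0.       , 0.       , 0.       , 0.       ]), 'position': array([0.48238844, 0.02230585, 1.36938833]), 'attitude': array([-2.22064986,  2.20363794, -0.05884286])}
wrist {'intrinsics': array([[266.28910074,   0.        , 254.88703964],
       [  0.        , 266.28910074, 192.12106827],
       [  0.        ,   0.        ,   1.        ]]), 'distortion': array([-0.04296233,  0.        ,  0.        ,  0.        ,  0.        ]), 'position': array([ 0.35148078, -0.5235173 ,  0.38512871]), 'attitude': array([ 2.4541749 , -1.51242006, -0.22791681])}
```

View pics/top0.png

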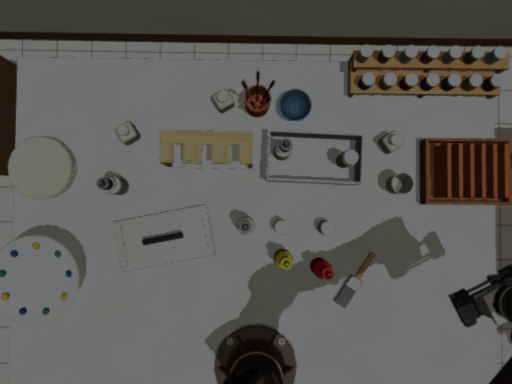

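View pics/side0.png

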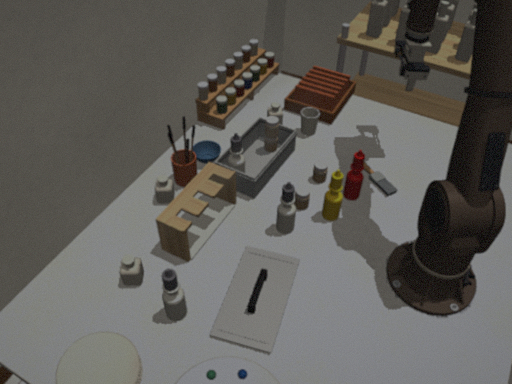

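View pics/wrist0.png

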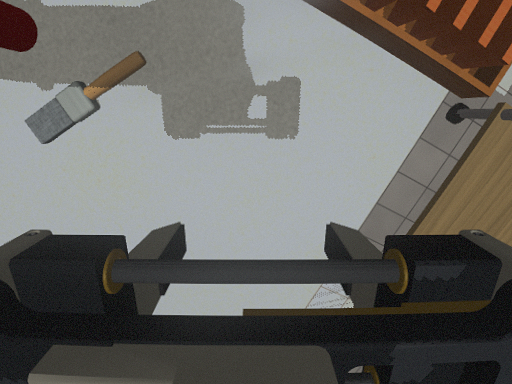

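The top view shows the tub on the right (265–360, 133–184), with bottle0 at (285,147) and the jar stack at (348,158). The rack is at (160–252, 131–168). Bench bottles stand at (246,226) and (112,184), and jars at (281,227) and (327,228). The lid is at (163,238), and the cup is at (400,183). Red and yellow look-alikes stand near (322,268) and (284,260).

```bash
cat > h.py <<'E'
import numpy as np, cv2
from scipy.spatial.transform import Rotation as R
from cell import observe, eyes, arm
def grab(n,save=None):
    p=eyes.camera_params(n); im,d=eyes.get_image(n)
    if save: cv2.imwrite(f"pics/{save}.png",im[:,:,::-1])
    return p,im,d
def rays(p,uv):
    uv=np.array(uv,float).reshape(-1,1,2)
    n=cv2.undistortPoints(uv,p['intrinsics'],p['distortion']).reshape(-1,2)
    return np.c_[n,np.ones(len(n))]@R.from_rotvec(p['attitude']).as_matrix().T
def plane(p,uv,z):
    r=rays(p,uv); t=(z-p['position'][2])/r[:,2]
    return p['position']+r*t[:,None]
def cloud(p,d):
    h,w=d.shape
    u,v=np.meshgrid(np.arange(w),np.arange(h))
    r=rays(p,np.c_[u.ravel(),v.ravel()])
    P=p['position']+r*d.ravel()[:,None]
    P[d.ravel()==0]=np.nan
    return P.reshape(h,w,3)
def proj(p,P):
    Rm=R.from_rotvec(p['attitude']).as_matrix()
    rv,_=cv2.Rodrigues(Rm.T); t=-Rm.T@p['position']
    return cv2.projectPoints(np.array(P,float).reshape(-1,1,3),rv,t,p['intrinsics'],p['distortion'])[0].reshape(-1,2)
E
python3 - <<'E'
from h import *
p,im,d=grab('top','top1')
np.savez('top1.npz',im=im,d=d)
C=cloud(p,d); np.save('C1.npy',C)
z=np.nan_to_num(C[:,:,2])
print(np.percentile(z,[1,50,99]))
hm=np.clip(z/0.22*255,0,255).astype(np.uint8)
hm=cv2.applyColorMap(hm,cv2.COLORMAP_JET)
cv2.imwrite('pics/hm1.png',cv2.resize(hm[80:300,60:480],None,fx=1.9,fy=1.9,interpolation=cv2.INTER_NEAREST))
b=np.clip(im[80:300,60:480,::-1]*1.7,0,255).astype(np.uint8)
cv2.imwrite('pics/top1c.png',cv2.resize(b,None,fx=1.9,fy=1.9,interpolation=cv2.INTER_CUBIC))
E
```

```text
[-0.75509938  0.00092192  0.33379478]
```

View pics/hm1.png

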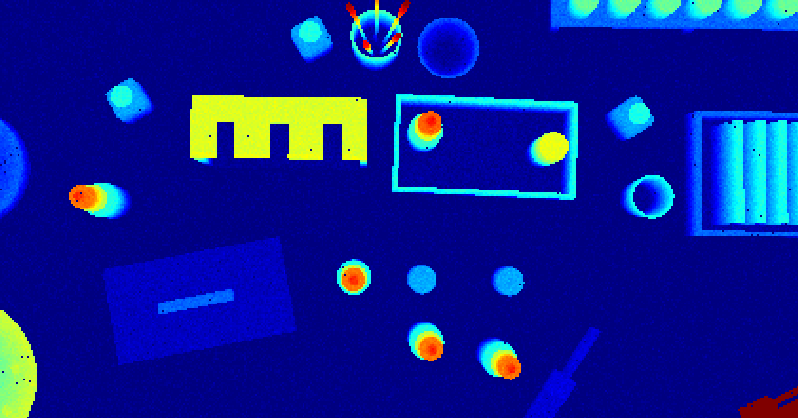

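View pics/top1c.png

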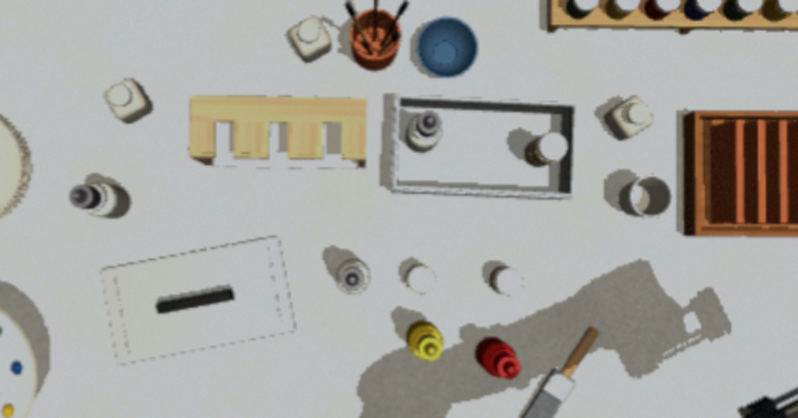

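The height map separates everything cleanly: bottles ~0.18 m, stack ~0.13, rack plate 0.13, tub rim ~0.09 and two bench jars at 0.064. Now I'll measure.

Run:
```python
from h import *
C=np.load('C1.npy'); z=np.nan_to_num(C[:,:,2])
p=eyes.camera_params('top')
def blob(name,u0,u1,v0,v1,zl,zh):
    m=np.zeros(z.shape,bool); m[v0:v1,u0:u1]=True
    m&=(z>zl)&(z<zh); P=C[m]
    lo,hi=P.min(0),P.max(0)
    print(name,len(P),'med',np.median(P,0).round(4),'mid',((lo+hi)/2).round(4),'ext',(hi-lo).round(4)); return m
blob('b0 cap',265,305,130,165,.155,.175)
blob('b_mid cap',235,258,212,240,.155,.175)
blob('b_left cap',90,130,170,200,.155,.175)
blob('b_left nozz',90,130,170,200,.178,.2)
blob('b0 nozz',265,305,130,165,.178,.2)
blob('b_mid nozz',235,258,212,240,.178,.2)
blob('stack',335,357,145,172,.126,.14)
blob('jarA',270,292,215,240,.058,.07)
blob('jarB',315,340,215,240,.058,.07)
blob('yel',270,297,248,275,.155,.175)
blob('red',308,340,255,285,.155,.175)
blob('cup',385,415,170,197,.078,.095)
def rect(m,name):
    P=C[m][:,:2]; c,s,a=cv2.minAreaRect((P*1000).astype(np.float32))
    print(name,'c',np.round(c,1),'size',np.round(s,1),'ang',round(a,2))
def box(u0,u1,v0,v1,zl,zh):
    m=np.zeros(z.shape,bool); m[v0:v1,u0:u1]=True
    return m&(z>zl)&(z<zh)
rect(box(262,366,128,190,.080,.096)&True,'tub rim')
rect(box(155,258,125,170,.125,.1335),'rack plate')
m=box(110,220,200,275,.008,.03); rect(m,'lid plate'); print(np.median(z[m]))
m=box(135,190,225,250,.04,.06); rect(m,'lid handle');print(np.median(z[m]))
# slots: gaps in the plate
m=box(155,258,125,170,.125,.1335)
for v in range(128,172,3):
    us=np.where(m[v])[0]
    if len(us): 
        g=np.where(np.diff(us)>3)[0]
        print(v,'x',round(np.median(C[v,us,0]),4),'y',C[v,us[0],1].round(4),C[v,us[-1],1].round(4),[(C[v,us[i],1].round(3),C[v,us[i+1],1].round(3)) for i in g])
```

```text
b0 cap 82 med [ 0.6561 -0.074   0.1719] mid [ 0.6594 -0.0755  0.1652] ext [0.0334 0.0306 0.0196]
b_mid cap 93 med [0.4338 0.0335 0.168 ] mid [0.4326 0.0323 0.1679] ext [0.0301 0.0302 0.0133]
b_left cap 126 med [0.5482 0.4184 0.1677] mid [0.5485 0.4219 0.1652] ext [0.0326 0.0362 0.0191]
b_left nozz 18 med [0.5486 0.4221 0.1834] mid [0.5485 0.4225 0.1824] ext [0.0082 0.0114 0.0083]
b0 nozz 24 med [ 0.6593 -0.0755  0.1864] mid [ 0.6592 -0.0773  0.1868] ext [0.0137 0.0143 0.0174]
b_mid nozz 20 med [0.432  0.0335 0.1823] mid [0.4319 0.0335 0.1836] ext [0.0111 0.0109 0.0109]
stack 166 med [ 0.6321 -0.2622  0.1333] mid [ 0.6313 -0.2614  0.1327] ext [0.0425 0.0368 0.0115]
jarA 156 med [ 0.4278 -0.0748  0.0645] mid [ 0.429  -0.0735  0.064 ] ext [0.0388 0.0387 0.0119]
jarB 156 med [ 0.4258 -0.2119  0.0642] mid [ 0.427  -0.2116  0.0641] ext [0.039  0.0416 0.0115]
yel 105 med [ 0.335  -0.0788  0.167 ] mid [ 0.3341 -0.0791  0.1654] ext [0.0335 0.0327 0.019 ]
red 105 med [ 0.3105 -0.1897  0.168 ] mid [ 0.308  -0.1918  0.1655] ext [0.0323 0.0318 0.0189]
cup 118 med [ 0.5616 -0.4326  0.0846] mid [ 0
[... 855 characters left out ...]
.float64(0.129)), (np.float64(0.081), np.float64(0.047))]
155 x 0.6319 y 0.2745 0.0159 [(np.float64(0.239), np.float64(0.21)), (np.float64(0.16), np.float64(0.129)), (np.float64(0.081), np.float64(0.047))]
158 x 0.6234 y 0.2747 0.0158 [(np.float64(0.244), np.float64(0.21)), (np.float64(0.16), np.float64(0.129)), (np.float64(0.106), np.float64(0.095)), (np.float64(0.081), np.float64(0.05))]
161 x 0.6144 y 0.2743 0.0186 [(np.float64(0.266), np.float64(0.246)), (np.float64(0.238), np.float64(0.204)), (np.float64(0.193), np.float64(0.182)), (np.float64(0.162), np.float64(0.131)), (np.float64(0.117), np.float64(0.092)), (np.float64(0.081), np.float64(0.05)), (np.float64(0.05), np.float64(0.038))]
```

Request:
{"fn": "step_arm", "kwargs": {"series": [[[0.07,0.1515,0.591,0.02,-26.7],[0.07,0.1515,0.591,0.02,-26.7],[0.07,0.1515,0.591,0.02,-26.7],[0.07,0.1515,0.591,0.02,-26.7],[0.07,0.1515,0.591,0.02,-26.7],[0.07,0.1515,0.591,0.02,-26.7],[0.07,0.1515,0.591,0.02,-26.7],[0.07,0.1515,0.591,0.02,-26.7],[0.07,0.1515,0.591,0.02,-26.7],[0.07,0.1515,0.591,0.02,-26.7],[0.07,0.1515,0.591,0.02,-26.7],[0.07,0.1515,0.591,0.02,-26.7],[0.07,0.1515,0.591,0.02,-26.7],[0.07,0.1515,0.591,0.02,-26.7],[0.07,0.1515,0.591,0.02,-26.7],[0.07,0.1515,0.591,0.02,-26.7],[0.07,0.1515,0.591,0.02,-26.7],[0.07,0.1515,0.591,0.02,-26.7],[0.07,0.1515,0.591,0.02,-26.7],[0.07,0.1515,0.591,0.02,-26.7]]], "squeeze": 25}}

```text
clock: 1.87
position: [0.4324, 0.0317, 0.2602]
ee_rot: [-3.141, 0.003, 0.001]
force: [-0.3, -0.6, 0.6]
width: 0.758
```

Run:
```python
from h import *
s=observe();print(s['position'],s['ee_rot'],s['joints'].round(2),s['clock'])
p,im,d=grab('wrist','w1'); print(p['position'],R.from_rotvec(p['attitude']).as_matrix().round(2))
C=cloud(p,d); z=np.nan_to_num(C[:,:,2]); np.save('Cw1.npy',C)
print(proj(p,[[.6,.145,.13],[.432,.0335,.185],[.61,.13,.13]]))
```

```text
[0.4323732  0.03169142 0.26017722] [-3.14108872e+00  2.73903420e-03  5.17679565e-04] [ 0.1   0.13 -0.33  1.96  0.05  1.06 -1.82] 1.8667
[0.51122293 0.03031945 0.40523722] [[-0.   -0.96 -0.29]
 [-1.    0.    0.  ]
 [-0.    0.29 -0.96]]
[[130.61863049  12.91402418]
 [251.95458781 205.25009794]
 [145.61544726   0.26817229]]
```

View pics/w1.png

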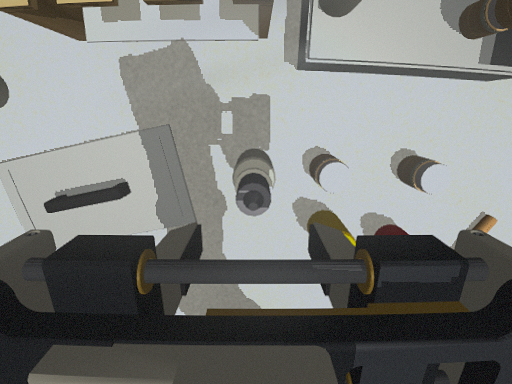

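Bottle1's nozzle is at about (253,204) in the wrist view, which matches the predicted (252,205). I'm descending and gripping it.

Request:
{"fn": "step_arm", "kwargs": {"series": [[[0.07,0,0.001,-0.04,0],[0.07,0,0.001,-0.08,0],[0.07,0,0.001,-0.105,0],[0.07,0,0.001,-0.118,0],[0.07,0,0.001,-0.118,0],[0.07,0,0.001,-0.118,0],[0.03,0,0.001,-0.118,0],[0.03,0,0.001,-0.118,0],[0.03,0,0.001,-0.118,0],[0.03,0,0.001,-0.118,0],[0.03,0,0.001,-0.118,0],[0.03,0,0.001,-0.118,0]]], "squeeze": 25}}

```text
clock: 2.92
position: [0.4326, 0.0329, 0.1425]
ee_rot: [-3.141, 0.002, -0.001]
force: [-0.3, 0.3, -0.3]
width: 0.376
```

Request:
{"fn": "step_arm", "kwargs": {"series": [[[0.03,0,0,0.04,0],[0.03,0.03,0,0.04,0],[0.03,0.07,0.03,0.04,0],[0.03,0.1,0.07,0.04,0],[0.03,0.1074,0.11,0.03,0],[0.03,0.1074,0.112,0.022,0],[0.03,0.1074,0.112,0.022,0],[0.03,0.1074,0.112,0.022,0],[0.03,0.1074,0.112,0.022,0]]]}}

```text
clock: 3.67
position: [0.5396, 0.144, 0.1642]
ee_rot: [3.141, -0.003, -0.001]
force: [-0.3, -0.3, -2.7]
width: 0.363
```

Run:
```python
from h import *
s=observe();print(s['position'],s['ee_rot'],s['width']*.0918,s['clock'])
p,im,d=grab('wrist','w2')
C=cloud(p,d); z=np.nan_to_num(C[:,:,2])
m=(z>.124)&(z<.133)&(C[:,:,0]>.6)&(C[:,:,0]<.72)&(C[:,:,1]>-.02)&(C[:,:,1]<.3)
P=C[m]; print(len(P),P.min(0),P.max(0),np.median(P[:,2]))
for x0 in np.arange(.606,.71,.006):
    q=np.sort(P[abs(P[:,0]-x0)<.003][:,1])
    if len(q)<5: print(x0,'-');continue
    g=np.where(np.diff(q)>.015)[0]
    print(round(x0,3),q[0].round(4),q[-1].round(4),[(q[i].round(4),q[i+1].round(4),((q[i]+q[i+1])/2).round(4)) for i in g])
for y0 in (.145,.065,.225,.185,.105):
    q=P[abs(P[:,1]-y0)<.006][:,0]; 
    if len(q): print(y0,'x range',q.min().round(4),q.max().round(4))
b=grab('side','s2')
```

```text
[0.5395593  0.14396645 0.16417279] [ 3.14114265e+00 -2.91597845e-03 -1.15624479e-03] 0.033327733349818894 3.6667
39884 [0.60781852 0.01242072 0.12400392] [0.68562521 0.27713717 0.13299985] 0.13111265625664348
0.606 0.0486 0.2388 [(np.float64(0.0518), np.float64(0.2388), np.float64(0.1453))]
0.612 0.0134 0.2669 [(np.float64(0.0519), np.float64(0.0797), np.float64(0.0658)), (np.float64(0.1312), np.float64(0.1592), np.float64(0.1452)), (np.float64(0.1792), np.float64(0.2381), np.float64(0.2086)), (np.float64(0.24), np.float64(0.2642), np.float64(0.2521))]
0.618 0.0134 0.2768 [(np.float64(0.0518), np.float64(0.0793), np.float64(0.0656)), (np.float64(0.1312), np.float64(0.1587), np.float64(0.145)), (np.float64(0.2114), np.float64(0.2381), np.float64(0.2248))]
0.624 0.0139 0.2764 [(np.float64(0.0515), np.float64(0.0792), np.float64(0.0654)), (np.float64(0.1311), np.float64(0.1585), np.float64(0.1448)), (np.float64(0.2108), np.float64(0.2382), np.float64(0.2245))]
0.63 0.0133 0.2766 [(np.float64(0.0518), np.float64(0.0785), np.float64(0.0652)), (np.float64(0.1312), np.float64(0.1584), np.fl
[... 529 characters left out ...]
np.float64(0.0784), np.float64(0.065)), (np.float64(0.1309), np.float64(0.1585), np.float64(0.1447)), (np.float64(0.2109), np.float64(0.238), np.float64(0.2244))]
0.654 0.0128 0.2756 [(np.float64(0.0518), np.float64(0.0788), np.float64(0.0653)), (np.float64(0.1309), np.float64(0.1585), np.float64(0.1447)), (np.float64(0.211), np.float64(0.2378), np.float64(0.2244))]
0.66 0.0125 0.2763 []
0.666 0.0131 0.277 []
0.672 0.0134 0.276 []
0.678 0.013 0.2759 []
0.684 0.0132 0.2764 []
0.6900000000000001 -
0.6960000000000001 -
0.7020000000000001 -
0.7080000000000001 -
0.145 x range 0.6622 0.6819
0.065 x range 0.6615 0.683
0.225 x range 0.6623 0.6834
0.185 x range 0.615 0.6822
0.105 x range 0.6148 0.682
```

View pics/w2.png

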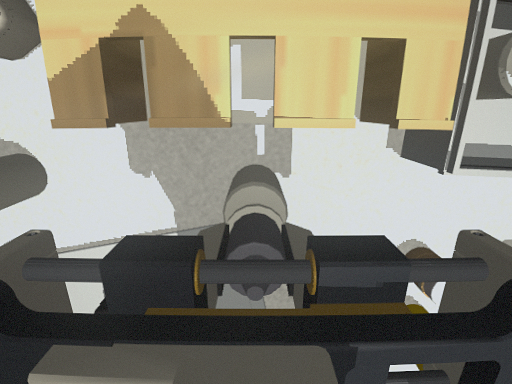

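View pics/s2.png

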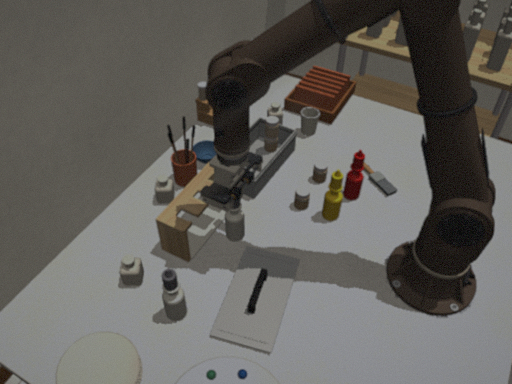

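The wrist view shows the three slots square ahead (openings at columns ~125, 252 and 382). Their centres are y = 0.065, 0.145 and 0.2245 and the slot ends are at x ≈ 0.662. That agrees with the top camera, so I'm inserting.

Request:
{"fn": "step_arm", "kwargs": {"series": [[[0.03,0.02,0.001,-0.001,0],[0.03,0.04,0.001,-0.001,0],[0.03,0.055,0.001,-0.001,0],[0.03,0.07,0.001,-0.001,0],[0.03,0.085,0.001,-0.001,0],[0.03,0.095,0.001,-0.001,0],[0.03,0.103,0.001,-0.001,0],[0.03,0.109,0.001,-0.001,0],[0.03,0.109,0.001,-0.001,0],[0.03,0.109,0.001,-0.001,0],[0.03,0.109,0.001,-0.001,0]]]}}

```text
clock: 4.68
position: [0.6483, 0.1443, 0.1638]
ee_rot: [3.141, -0.005, 0.0]
force: [0.1, 0.7, -1.8]
width: 0.363
```

Request:
{"fn": "step_arm", "kwargs": {"series": [[[0.03,0,0,-0.004,0],[0.03,0,0,-0.007,0],[0.03,0,0,-0.009,0],[0.03,0,0,-0.01,0],[0.03,0,0,-0.01,0]]]}}

```text
clock: 5.1
position: [0.6478, 0.1443, 0.1551]
ee_rot: [3.141, -0.005, -0.0]
force: [-6.8, -2.4, 11.1]
width: 0.366
```

Contact was at the expected height, so the ring is on the plate. Releasing and rising.

Request:
{"fn": "step_arm", "kwargs": {"series": [[[0.03,0,0,0.0005,0],[0.05,0,0,0.0005,0],[0.05,0,0,0.0005,0],[0.05,0,0,0.0005,0],[0.05,0,0,0.02,0],[0.05,0,0,0.06,0],[0.05,0,0,0.1,0],[0.05,-0.04,0.03,0.105,0],[0.07,-0.08,0.07,0.105,0],[0.07,-0.1,0.11,0.105,0],[0.07,-0.1,0.15,0.105,0],[0.07,-0.1,0.19,0.105,0],[0.07,-0.1,0.23,0.105,0],[0.07,-0.1,0.26,0.105,0],[0.07,-0.1,0.278,0.105,0],[0.07,-0.1,0.278,0.105,0],[0.07,-0.1,0.278,0.105,0],[0.07,-0.1,0.278,0.105,0]]]}}

```text
clock: 6.6
position: [0.5481, 0.4216, 0.2596]
ee_rot: [3.14, -0.005, -0.0]
force: [0.1, -0.6, -0.0]
width: 0.764
```

```bash
cat > chk.py <<'E'
from h import *
def chk(tag):
    s=observe();print(s['position'].round(4),s['ee_rot'].round(3),s['joints'].round(2),s['clock'],s['width']*.0918)
    p,im,d=grab('top',tag+'t'); C=cloud(p,d); z=np.nan_to_num(C[:,:,2])
    b=np.clip(im[80:300,60:480,::-1]*1.7,0,255).astype(np.uint8)
    cv2.imwrite(f'pics/{tag}t.png',cv2.resize(b,None,fx=1.9,fy=1.9,interpolation=cv2.INTER_CUBIC))
    return p,im,C,z
def blob(C,name,x0,x1,y0,y1,zl,zh):
    z=np.nan_to_num(C[:,:,2]); m=(z>zl)&(z<zh)&(C[:,:,0]>x0)&(C[:,:,0]<x1)&(C[:,:,1]>y0)&(C[:,:,1]<y1)
    P=C[m]
    if len(P)<4: print(name,'none',len(P)); return
    lo,hi=P.min(0),P.max(0)
    print(name,len(P),'med',np.median(P,0).round(4),'mid',((lo+hi)/2).round(4),'ext',(hi-lo).round(4))
E
python3 - <<'E'
from chk import *
p,im,C,z=chk('a3')
blob(C,'hung1 cap',.6,.7,.11,.18,.165,.185)
blob(C,'hung1 noz',.6,.7,.11,.18,.19,.21)
p2,im2,d2=grab('wrist','w3'); C2=cloud(p2,d2)
blob(C2,'left cap',.5,.6,.37,.47,.155,.175)
blob(C2,'left noz',.5,.6,.37,.47,.178,.19)
blob(C2,'hung1 cap',.6,.7,.11,.18,.165,.185)
E
```

```text
[0.5481 0.4216 0.2596] [ 3.14  -0.005 -0.   ] [-0.53  0.56 -0.35  1.34  0.19  1.28 -2.46] 6.6 0.07015782839229757
hung1 cap 97 med [0.6451 0.1415 0.1793] mid [0.6477 0.1441 0.1759] ext [0.0325 0.0335 0.0163]
hung1 noz 17 med [0.6458 0.1421 0.1951] mid [0.6468 0.1426 0.1941] ext [0.0084 0.0109 0.0081]
left cap 820 med [0.5527 0.4219 0.1681] mid [0.5476 0.4222 0.165 ] ext [0.0337 0.0332 0.0199]
left noz 158 med [0.5496 0.4225 0.1844] mid [0.5487 0.4226 0.1829] ext [0.0106 0.0126 0.0095]
hung1 cap none 0
```

View pics/a3t.png

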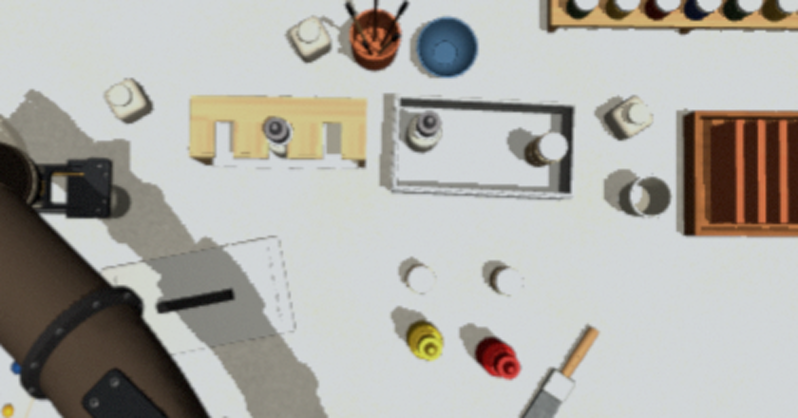

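View pics/w3.png

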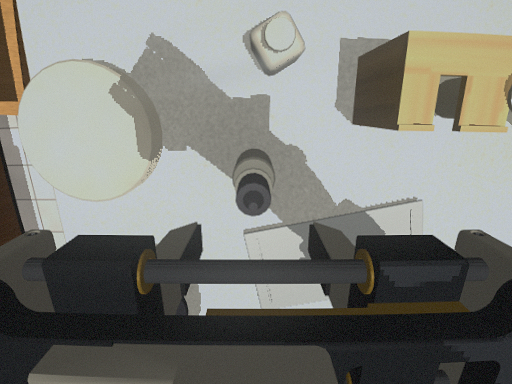

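The hung bottle stands in the middle slot, with its cap at crop (276,130), i.e. (0.648,0.144), and its top at about 0.197. The left bottle is under the hand at (0.5487,0.4225). Gripping it.

Request:
{"fn": "step_arm", "kwargs": {"series": [[[0.07,0.0005,0.001,-0.04,0],[0.07,0.0005,0.001,-0.08,0],[0.07,0.0005,0.001,-0.105,0],[0.07,0.0005,0.001,-0.1175,0],[0.07,0.0005,0.001,-0.1175,0],[0.07,0.0005,0.001,-0.1175,0],[0.03,0.0005,0.001,-0.1175,0],[0.03,0.0005,0.001,-0.1175,0],[0.03,0.0005,0.001,-0.1175,0],[0.03,0.0005,0.001,-0.1175,0],[0.03,0.0005,0.001,-0.1175,0],[0.03,0.0005,0.001,-0.1175,0],[0.03,0.0005,0.001,-0.097,0],[0.03,0.0005,-0.04,-0.097,0],[0.03,0.0005,-0.08,-0.097,0],[0.03,0.0005,-0.12,-0.097,0],[0.03,-0.005,-0.16,-0.097,0],[0.03,-0.005,-0.19,-0.097,0],[0.03,-0.005,-0.197,-0.097,0],[0.03,-0.005,-0.197,-0.097,0]]]}}

```text
clock: 8.37
position: [0.5441, 0.2195, 0.1629]
ee_rot: [3.138, -0.016, 0.0]
force: [-0.3, 0.8, -1.8]
width: 0.366
```

Run:
```python
from chk import *
s=observe();print(s['position'].round(4),s['ee_rot'].round(3),s['force'])
grab('side','s4'); p,im,d=grab('wrist','w4')
```

```text
[0.5441 0.2195 0.1629] [ 3.138 -0.016  0.   ] [-0.27900593  0.78130469 -1.82317472]
```

View pics/w4.png

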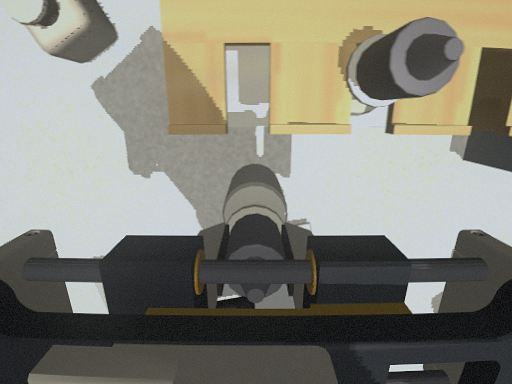

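Request:
{"fn": "step_arm", "kwargs": {"series": [[[0.03,0,0.005,0.001,0],[0.03,0,0.005,0.001,0],[0.03,0,0.005,0.001,0],[0.03,0,0.005,0.001,0]]]}}

```text
clock: 8.8
position: [0.5433, 0.2304, 0.164]
ee_rot: [3.141, -0.006, 0.0]
force: [0.2, 0.4, -2.1]
width: 0.368
```

Request:
{"fn": "step_arm", "kwargs": {"series": [[[0.03,0,0,0,0],[0.03,0,0,0,0],[0.03,0,0,0,0],[0.03,0,0,0,0]]]}}

```text
clock: 9.13
position: [0.5433, 0.2304, 0.164]
ee_rot: [3.141, -0.006, 0.0]
force: [0.7, 0.1, -3.2]
width: 0.366
```

Run:
```python
from h import *
s=observe();print(s['position'].round(4),s['ee_rot'].round(3),s['dq'].round(3))
```

```text
[0.5433 0.2304 0.164 ] [ 3.141 -0.006  0.   ] [ 0.002  0.     0.001 -0.003  0.001 -0.002 -0.   ]
```

It's settled; the earlier reading was taken mid-motion. Inserting into the left slot.

Request:
{"fn": "step_arm", "kwargs": {"series": [[[0.03,0,-0.0058,-0.001,0],[0.03,0.005,-0.0058,-0.001,0],[0.03,0.025,-0.0058,-0.001,0],[0.03,0.04,-0.0058,-0.001,0],[0.03,0.055,-0.0058,-0.001,0],[0.03,0.07,-0.0058,-0.001,0],[0.03,0.085,-0.0058,-0.001,0],[0.03,0.095,-0.0058,-0.001,0],[0.03,0.102,-0.0058,-0.001,0],[0.03,0.1055,-0.0058,-0.001,0],[0.03,0.1055,-0.0058,-0.001,0],[0.03,0.1055,-0.0058,-0.001,0]]]}}

```text
clock: 10.13
position: [0.6484, 0.2245, 0.1628]
ee_rot: [3.141, -0.006, -0.001]
force: [-0.7, 0.3, -2.4]
width: 0.364
```

Request:
{"fn": "step_arm", "kwargs": {"series": [[[0.03,0,0,-0.004,0],[0.03,0,0,-0.007,0],[0.03,0,0,-0.0085,0],[0.03,0,0,-0.0085,0]]]}}

```text
clock: 10.47
position: [0.6478, 0.2248, 0.1549]
ee_rot: [3.141, -0.005, -0.001]
force: [-3.1, -0.5, 3.7]
width: 0.366
```

Request:
{"fn": "step_arm", "kwargs": {"series": [[[0.05,0,0,0,0],[0.05,0,0,0,0],[0.05,0,0,0,0],[0.05,0,0,0.02,0],[0.05,0,0,0.06,0],[0.05,0,0,0.1,0],[0.05,0,-0.02,0.11,0],[0.05,0,-0.06,0.11,0],[0.06,0,-0.1,0.11,0],[0.06,0,-0.14,0.11,0],[0.06,0.005,-0.18,0.11,0],[0.06,0.01,-0.22,0.11,0],[0.06,0.0117,-0.26,0.11,0],[0.06,0.0117,-0.29,0.11,0],[0.06,0.0117,-0.301,0.11,0],[0.06,0.0117,-0.301,0.11,0],[0.06,0.0117,-0.301,0.11,0],[0.06,0.0117,-0.301,0.11,0],[0.06,0.0117,-0.301,0.11,0]]]}}

```text
clock: 12.05
position: [0.6596, -0.0736, 0.265]
ee_rot: [-3.141, -0.0, 0.001]
force: [0.1, -0.2, -0.0]
width: 0.654
```

Run:
```python
from chk import *
p,im,C,z=chk('a5')
for n,y in (('h1',.1448),('h2',.2245)):
    blob(C,n,.6,.7,y-.03,y+.03,.165,.185); blob(C,n+'noz',.6,.7,y-.03,y+.03,.188,.21)
p2,im2,d2=grab('wrist','w5'); C2=cloud(p2,d2)
blob(C2,'b0 cap',.6,.72,-.12,-.04,.16,.177)
blob(C2,'b0 noz',.6,.72,-.12,-.04,.182,.2)
print(observe()['position'])
```

```text
[ 0.6596 -0.0736  0.265 ] [-3.141e+00 -0.000e+00  1.000e-03] [ 0.22  0.5  -0.29  1.41  0.15  1.25 -1.66] 12.05 0.06001411828414187
h1 97 med [0.6448 0.1413 0.179 ] mid [0.6475 0.144  0.1769] ext [0.0333 0.0331 0.0152]
h1noz 21 med [0.6463 0.1426 0.1948] mid [0.6474 0.1442 0.1949] ext [0.0135 0.0135 0.0133]
h2 105 med [0.6442 0.22   0.1792] mid [0.6471 0.2233 0.1749] ext [0.0328 0.031  0.0197]
h2noz 23 med [0.6468 0.2223 0.1942] mid [0.6468 0.2224 0.1952] ext [0.0133 0.0106 0.0142]
b0 cap 768 med [ 0.6638 -0.0757  0.173 ] mid [ 0.6585 -0.0761  0.1685] ext [0.0338 0.0333 0.0169]
b0 noz 177 med [ 0.6609 -0.0765  0.1884] mid [ 0.6597 -0.0761  0.1872] ext [0.0118 0.0136 0.0103]
[ 0.65959857 -0.07420481  0.26496804]
```

View pics/w5.png

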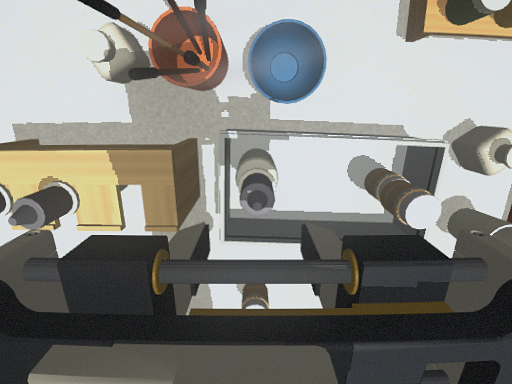

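View pics/a5t.png

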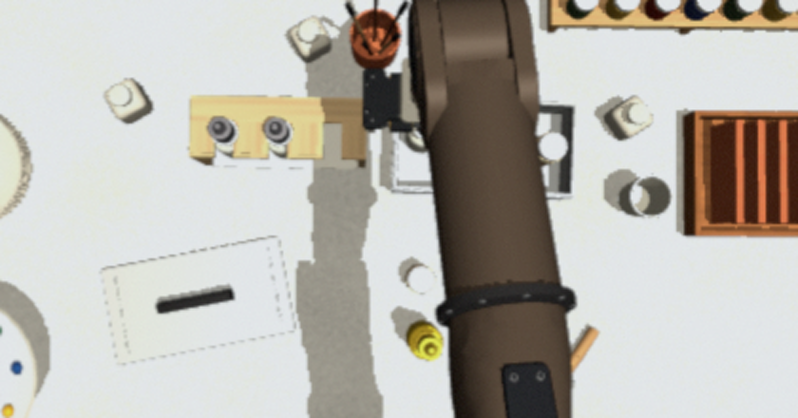

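Both bottles hang in the left and middle slots (crop 220,128 and 275,130). Bottle0 is under the hand at (0.659,-0.076). Gripping it and lifting it out.

Request:
{"fn": "step_arm", "kwargs": {"series": [[[0.06,-0.0005,-0.002,-0.04,0],[0.06,-0.0005,-0.002,-0.08,0],[0.06,-0.0005,-0.002,-0.105,0],[0.06,-0.0005,-0.002,-0.118,0],[0.06,-0.0005,-0.002,-0.118,0],[0.06,-0.0005,-0.002,-0.118,0],[0.03,-0.0005,-0.002,-0.118,0],[0.03,-0.0005,-0.002,-0.118,0],[0.03,-0.0005,-0.002,-0.118,0],[0.03,-0.0005,-0.002,-0.118,0],[0.03,-0.0005,-0.002,-0.118,0],[0.03,-0.0005,-0.002,-0.118,0],[0.03,-0.0005,-0.002,-0.08,0],[0.03,-0.0005,-0.002,-0.04,0],[0.03,-0.0005,-0.002,0,0],[0.03,-0.0005,-0.002,0.01,0],[0.03,-0.0005,-0.002,0.01,0]]]}}

```text
clock: 13.57
position: [0.6608, -0.0762, 0.2789]
ee_rot: [3.141, -0.001, 0.01]
force: [1.2, -0.6, -2.6]
width: 0.363
```

Request:
{"fn": "step_arm", "kwargs": {"series": [[[0.03,-0.04,0,0,0],[0.03,-0.08,0,0,0],[0.03,-0.11,0.02,0,0],[0.03,-0.116,0.06,0,0],[0.03,-0.116,0.1,-0.02,0],[0.03,-0.116,0.135,-0.05,0],[0.03,-0.116,0.141,-0.09,0],[0.03,-0.116,0.141,-0.115,0],[0.03,-0.116,0.141,-0.115,0],[0.03,-0.116,0.141,-0.115,0],[0.03,-0.116,0.141,-0.115,0],[0.03,-0.116,0.141,-0.115,0],[0.03,-0.116,0.141,-0.115,0]]]}}

```text
clock: 14.65
position: [0.5459, 0.0644, 0.1657]
ee_rot: [3.141, -0.003, 0.014]
force: [-0.2, 0.0, -1.5]
width: 0.369
```

Run:
```python
from chk import *
p,im,d=grab('wrist','w6');s=observe();print(s['position'].round(4),s['ee_rot'].round(3),s['dq'].round(3))
```

```text
[0.5458 0.0644 0.1655] [ 3.141e+00 -3.000e-03  1.400e-02] [-0.002  0.002 -0.     0.006  0.001 -0.001 -0.003]
```

View pics/w6.png

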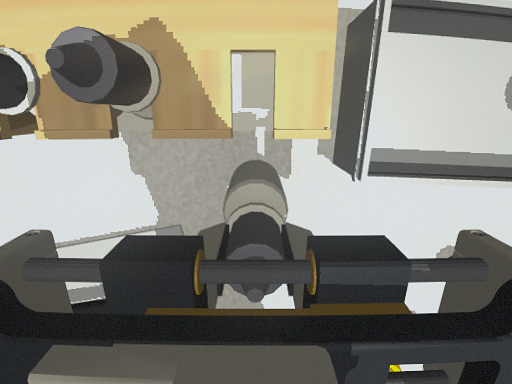

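Bottle0 is lined up with the right-hand slot (opening at columns 230–275). Inserting.

Request:
{"fn": "step_arm", "kwargs": {"series": [[[0.03,0,0.0008,-0.002,0],[0.03,0.015,0.0008,-0.002,0],[0.03,0.03,0.0008,-0.002,0],[0.03,0.045,0.0008,-0.002,0],[0.03,0.06,0.0008,-0.002,0],[0.03,0.075,0.0008,-0.002,0],[0.03,0.09,0.0008,-0.002,0],[0.03,0.099,0.0008,-0.002,0],[0.03,0.104,0.0008,-0.002,0],[0.03,0.104,0.0008,-0.002,0],[0.03,0.104,0.0008,-0.002,0]]]}}

```text
clock: 15.62
position: [0.6493, 0.0653, 0.1634]
ee_rot: [3.141, -0.003, 0.013]
force: [-0.8, 0.8, -2.5]
width: 0.365
```

Request:
{"fn": "step_arm", "kwargs": {"series": [[[0.03,0,0,-0.004,0],[0.03,0,0,-0.007,0],[0.03,0,0,-0.0085,0],[0.03,0,0,-0.0085,0]]]}}

```text
clock: 15.95
position: [0.6488, 0.0653, 0.1552]
ee_rot: [3.141, -0.002, 0.013]
force: [-1.4, -1.2, 0.6]
width: 0.366
```

Request:
{"fn": "step_arm", "kwargs": {"series": [[[0.05,0,0,-0.0005,0],[0.05,0,0,-0.0005,0],[0.05,0,0,-0.0005,0],[0.05,0,0,0.02,0],[0.05,0,0,0.06,0],[0.05,0,0,0.095,0],[0.07,0,-0.03,0.095,7],[0.07,0,-0.07,0.095,14],[0.07,0,-0.11,0.095,21],[0.07,0,-0.15,0.095,28],[0.07,-0.005,-0.19,0.095,35],[0.07,-0.01,-0.23,0.095,42],[0.07,-0.017,-0.27,0.095,49],[0.07,-0.017,-0.3,0.095,56],[0.07,-0.017,-0.327,0.095,63],[0.07,-0.017,-0.327,0.095,70],[0.07,-0.017,-0.327,0.095,77],[0.07,-0.017,-0.327,0.095,84],[0.07,-0.017,-0.327,0.095,88],[0.07,-0.017,-0.327,0.095,88]]]}}

```text
clock: 17.62
position: [0.6318, -0.262, 0.25]
ee_rot: [-2.254, -2.18, -0.01]
force: [-0.8, -0.2, -0.3]
width: 0.764
```

Run:
```python
from chk import *
p2,im2,d2=grab('wrist','w7'); C2=cloud(p2,d2)
p,im,C,z=chk('a7')
for n,y in (('h0',.065),('h1',.1448),('h2',.2245)):
    blob(C,n,.6,.7,y-.03,y+.03,.165,.185); blob(C,n+'noz',.6,.7,y-.03,y+.03,.188,.21)
blob(C2,'jar1 top',.59,.68,-.31,-.21,.129,.138)
blob(C2,'jar0 body?',.59,.68,-.31,-.21,.008,.05)
z2=np.nan_to_num(C2[:,:,2]); m=(z2>.080)&(z2<.094)&(C2[:,:,0]<.75)&(C2[:,:,0]>.53)&(C2[:,:,1]>-.35)&(C2[:,:,1]<0)
P=C2[m];print(P.min(0),P.max(0)); print(cv2.minAreaRect((P[:,:2]*1000).astype(np.float32)))
```

```text
[ 0.6318 -0.2619  0.25  ] [-2.259 -2.175 -0.01 ] [ 0.69  0.61 -0.64  1.35  0.35  1.29  0.01] 17.6667 0.07008005573237086
h0 95 med [0.6458 0.0625 0.1797] mid [0.6491 0.0639 0.1749] ext [0.0316 0.03   0.0191]
h0noz 22 med [0.6491 0.0646 0.1939] mid [0.6497 0.0635 0.1946] ext [0.0109 0.0136 0.0124]
h1 94 med [0.6449 0.1411 0.1794] mid [0.6478 0.1437 0.175 ] ext [0.0331 0.0331 0.0181]
h1noz 23 med [0.6476 0.1422 0.1947] mid [0.6483 0.144  0.1951] ext [0.0116 0.0135 0.0118]
h2 106 med [0.6452 0.2209 0.1793] mid [0.6471 0.2229 0.1754] ext [0.0332 0.0312 0.0189]
h2noz 23 med [0.6467 0.2224 0.1946] mid [0.6463 0.2228 0.1953] ext [0.0135 0.0104 0.0136]
jar1 top 1289 med [ 0.6301 -0.264   0.1341] mid [ 0.6301 -0.2646  0.1328] ext [0.0423 0.0416 0.0067]
jar0 body? 350 med [ 0.649  -0.3044  0.0316] mid [ 0.635  -0.2591  0.029 ] ext [0.0898 0.098  0.0419]
[ 0.55515914 -0.31519652  0.08001692] [ 0.71477617 -0.06734993  0.09365004]
((635.1475219726562, -191.29794311523438), (242.94662475585938, 152.46885681152344), 88.07463836669922)
```

View pics/w7.png

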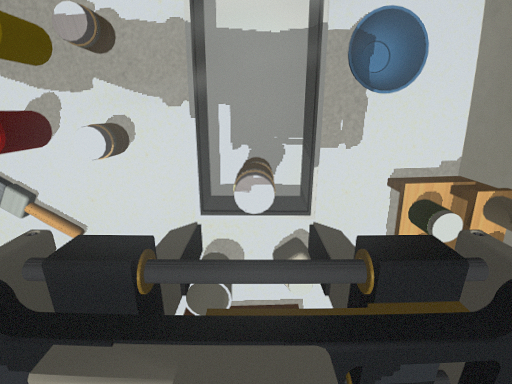

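View pics/a7t.png

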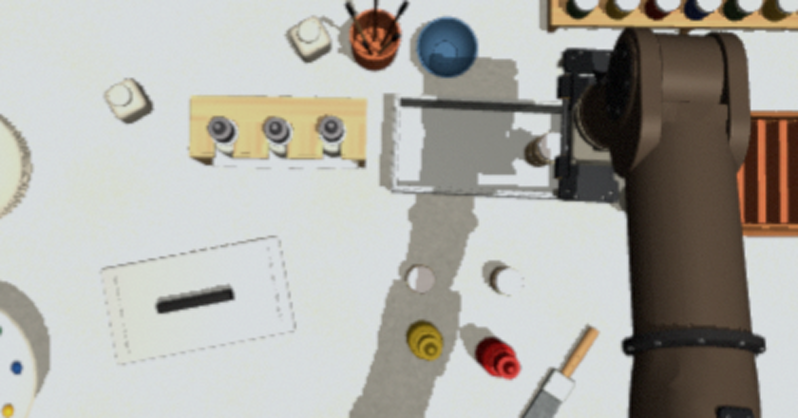

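All three bottles hang in the rack at x ≈ 0.647–0.649. In the wrist view jar1's cap is at (254,193), which gives (0.631,-0.263,0.133). Gripping jar1.

Request:
{"fn": "step_arm", "kwargs": {"series": [[[0.07,-0.001,-0.001,-0.04,0],[0.07,-0.001,-0.001,-0.08,0],[0.07,-0.001,-0.001,-0.12,0],[0.07,-0.001,-0.001,-0.141,0],[0.07,-0.001,-0.001,-0.141,0],[0.07,-0.001,-0.001,-0.141,0],[0.04,-0.001,-0.001,-0.141,0],[0.04,-0.001,-0.001,-0.141,0],[0.04,-0.001,-0.001,-0.141,0],[0.04,-0.001,-0.001,-0.141,0],[0.04,-0.001,-0.001,-0.141,0],[0.04,-0.001,-0.001,-0.12,0],[0.04,-0.001,-0.001,-0.1,0],[0.04,-0.001,-0.001,-0.1,0],[0.04,-0.001,-0.001,-0.1,0]]], "squeeze": 20}}

```text
clock: 18.97
position: [0.6315, -0.2629, 0.1512]
ee_rot: [-2.263, -2.175, -0.012]
force: [-1.2, 0.4, -2.2]
width: 0.495
```

Request:
{"fn": "step_arm", "kwargs": {"series": [[[0.04,0.0035,0.04,0,0],[0.04,0.0035,0.065,0,0],[0.04,0.0035,0.065,0,0],[0.04,0.0035,0.065,0,0],[0.04,0.0035,0.065,-0.04,0],[0.04,0.0035,0.065,-0.075,0],[0.04,0.0035,0.065,-0.095,0],[0.04,0.0035,0.065,-0.101,0],[0.04,0.0035,0.065,-0.105,0],[0.04,0.0035,0.065,-0.106,0],[0.04,0.0035,0.065,-0.106,0]]]}}

```text
clock: 19.88
position: [0.6334, -0.1995, 0.0454]
ee_rot: [-2.264, -2.173, -0.007]
force: [-0.4, 0.1, -0.9]
width: 0.501
```

Request:
{"fn": "step_arm", "kwargs": {"series": [[[0.04,0,0,-0.0007,0],[0.065,0,0,-0.0007,0],[0.065,0,0,-0.0007,0],[0.065,0,0,-0.0007,0],[0.065,0,0,0.03,0],[0.065,0,0,0.07,0],[0.065,0,0,0.11,0],[0.07,-0.03,0.03,0.13,-7],[0.07,-0.06,0.06,0.15,-14],[0.07,-0.09,0.08,0.16,-21],[0.07,-0.12,0.1,0.16,-28],[0.07,-0.15,0.12,0.16,-35],[0.07,-0.18,0.1255,0.16,-42],[0.07,-0.205,0.1255,0.16,-49],[0.07,-0.205,0.1255,0.16,-56],[0.07,-0.205,0.1255,0.16,-63],[0.07,-0.205,0.1255,0.16,-70],[0.07,-0.205,0.1255,0.16,-77],[0.07,-0.205,0.1255,0.16,-84],[0.07,-0.205,0.1255,0.16,-88]]]}}

```text
clock: 21.55
position: [0.4286, -0.0742, 0.2056]
ee_rot: [3.141, -0.02, 0.01]
force: [-0.4, -0.0, -0.1]
width: 0.763
```

Run:
```python
from chk import *
grab('wrist'); p2,im2,d2=grab('wrist','w8'); C2=cloud(p2,d2)
p,im,C,z=chk('a8')
blob(C2,'jarA w',.38,.48,-.13,-.03,.058,.07)
blob(C2,'jarB w',.38,.48,-.27,-.16,.058,.07)
blob(C,'jarA',.38,.48,-.13,-.03,.058,.07)
blob(C,'jarB',.38,.48,-.27,-.16,.058,.07)
blob(C,'jar1',.59,.68,-.23,-.17,.06,.075)
blob(C,'jar0',.59,.68,-.29,-.23,.06,.075)
blob(C,'lid handle',.3,.5,.15,.4,.04,.06)
```

```text
[ 0.4285 -0.0741  0.2056] [ 3.141 -0.011  0.01 ] [ 0.44  0.2  -0.45  2.03  0.11  0.92 -1.64] 21.65 0.07019627284408027
jarA w 1108 med [ 0.4286 -0.0738  0.0651] mid [ 0.4277 -0.0734  0.0632] ext [0.0418 0.0413 0.0094]
jarB w 1132 med [ 0.4265 -0.2107  0.0649] mid [ 0.4256 -0.212   0.0626] ext [0.0423 0.0428 0.0087]
jarA none 0
jarB 25 med [ 0.4314 -0.2268  0.0657] mid [ 0.4287 -0.2264  0.0647] ext [0.0296 0.011  0.0093]
jar1 163 med [ 0.6338 -0.2011  0.0688] mid [ 0.6343 -0.2004  0.0677] ext [0.0419 0.0396 0.0143]
jar0 167 med [ 0.6338 -0.2674  0.0688] mid [ 0.6341 -0.2684  0.0675] ext [0.0419 0.0424 0.0137]
lid handle 243 med [0.3919 0.2811 0.049 ] mid [0.3918 0.2805 0.049 ] ext [0.0364 0.1156 0.0148]
```

View pics/w8.png

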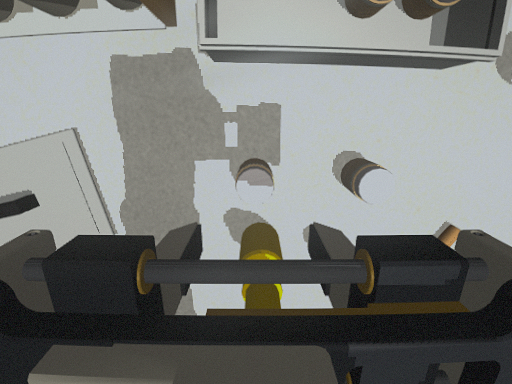

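View pics/a8t.png

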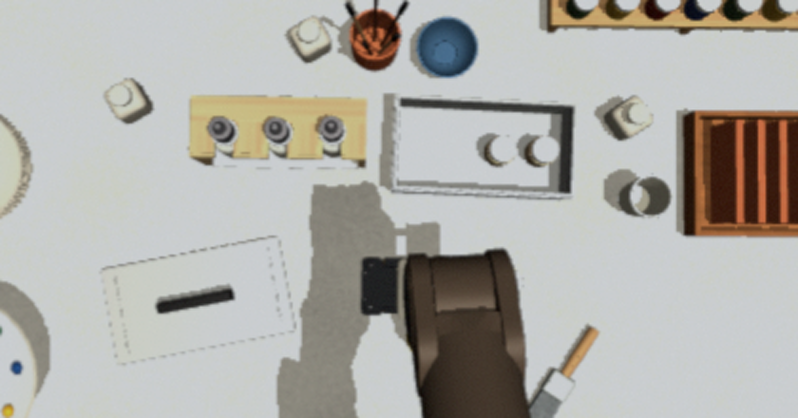

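Jar0 and jar1 stand side by side in the tub (crop 542,150 and 500,150), and jarA is under the hand at (0.428,-0.0738). Descending.

Request:
{"fn": "step_arm", "kwargs": {"series": [[[0.07,-0.0005,0.0005,-0.04,0],[0.07,-0.0005,0.0005,-0.08,0],[0.07,-0.0005,0.0005,-0.12,0],[0.07,-0.0005,0.0005,-0.15,0],[0.07,-0.0005,0.0005,-0.1655,0],[0.07,-0.0005,0.0005,-0.1655,0],[0.07,-0.0005,0.0005,-0.1655,0],[0.04,-0.0005,0.0005,-0.1655,0],[0.04,-0.0005,0.0005,-0.1655,0],[0.04,-0.0005,0.0005,-0.1655,0],[0.04,-0.0005,0.0005,-0.1655,0],[0.04,-0.0005,0.0005,-0.1655,0]]]}}

```text
clock: 22.7
position: [0.4287, -0.0737, 0.0409]
ee_rot: [3.141, -0.006, 0.013]
force: [-1.4, -0.2, 8.5]
width: 0.496
```

Request:
{"fn": "step_arm", "kwargs": {"series": [[[0.04,0,0,0.04,0],[0.04,0,0,0.08,0],[0.04,0,0,0.12,0],[0.04,0.03,0,0.14,7],[0.04,0.06,0,0.14,14],[0.04,0.09,-0.01,0.14,21],[0.04,0.12,-0.02,0.14,28],[0.04,0.15,-0.03,0.14,35],[0.04,0.18,-0.045,0.14,42],[0.04,0.2,-0.06,0.14,49],[0.04,0.2085,-0.0625,0.14,56],[0.04,0.2085,-0.0625,0.14,63],[0.04,0.2085,-0.0625,0.14,70],[0.04,0.2085,-0.0625,0.14,77],[0.04,0.2085,-0.0625,0.14,84],[0.04,0.2085,-0.0625,0.14,88],[0.04,0.2085,-0.0625,0.14,88],[0.04,0.2085,-0.0625,0.14,88]]]}}

```text
clock: 24.2
position: [0.6369, -0.1364, 0.1808]
ee_rot: [-2.263, -2.171, -0.01]
force: [-0.0, 0.6, -1.0]
width: 0.496
```

Request:
{"fn": "step_arm", "kwargs": {"series": [[[0.04,0,0,-0.04,0],[0.04,0,0,-0.08,0],[0.04,0,0,-0.11,0],[0.04,0,0,-0.125,0],[0.04,0,0,-0.131,0],[0.04,0,0,-0.134,0],[0.04,0,0,-0.135,0],[0.04,0,0,-0.135,0]]]}}

```text
clock: 24.87
position: [0.6382, -0.1363, 0.0475]
ee_rot: [-2.265, -2.172, -0.012]
force: [-0.9, 0.3, -2.2]
width: 0.493
```

Request:
{"fn": "step_arm", "kwargs": {"series": [[[0.04,0,0,-0.0017,0],[0.04,0,0,-0.0017,0],[0.065,0,0,-0.0017,0],[0.065,0,0,-0.0017,0],[0.065,0,0,-0.0017,0],[0.065,0,0,0.03,0],[0.065,0,0,0.07,0],[0.065,0,0,0.11,0],[0.07,-0.03,-0.02,0.13,-7],[0.07,-0.06,-0.04,0.15,-14],[0.07,-0.09,-0.06,0.16,-21],[0.07,-0.12,-0.075,0.16,-28],[0.07,-0.15,-0.075,0.16,-35],[0.07,-0.18,-0.075,0.16,-42],[0.07,-0.212,-0.075,0.16,-49],[0.07,-0.212,-0.075,0.16,-56],[0.07,-0.212,-0.075,0.16,-63],[0.07,-0.212,-0.075,0.16,-70],[0.07,-0.212,-0.075,0.16,-77],[0.07,-0.212,-0.075,0.16,-84]]]}}

```text
clock: 26.53
position: [0.4262, -0.2112, 0.2079]
ee_rot: [3.137, 0.089, 0.014]
force: [0.3, 0.1, 0.1]
width: 0.76
```

Request:
{"fn": "step_arm", "kwargs": {"series": [[[0.07,0,0,0,-4],[0.07,0,0,0,-4],[0.07,0,0,0,-4]]]}}

```text
clock: 26.78
position: [0.4262, -0.2111, 0.208]
ee_rot: [3.138, -0.016, 0.014]
force: [0.5, 0.6, 0.4]
width: 0.764
```

Run:
```python
from chk import *
p2,im2,d2=grab('wrist','w9'); C2=cloud(p2,d2)
p,im,C,z=chk('a9')
blob(C2,'jarB w',.36,.5,-.28,-.14,.058,.07)
for n,y in(('jar0',-.268),('jar1',-.2),('jarA',-.136)): blob(C,n,.59,.68,y-.03,y+.03,.06,.075)
blob(C,'lid handle',.3,.5,.15,.4,.04,.06)
```

```text
[ 0.4262 -0.2111  0.2079] [ 3.138 -0.015  0.014] [ 0.75  0.27 -0.49  1.95  0.15  0.96 -1.39] 26.8333 0.06990365888990607
jarB w 1094 med [ 0.4266 -0.2115  0.0651] mid [ 0.4253 -0.2118  0.0629] ext [0.0427 0.042  0.009 ]
jar0 160 med [ 0.634  -0.267   0.0688] mid [ 0.6344 -0.2679  0.0677] ext [0.0419 0.0422 0.0136]
jar1 162 med [ 0.6336 -0.2015  0.0689] mid [ 0.6352 -0.2006  0.0678] ext [0.0398 0.0397 0.0137]
jarA 156 med [ 0.6391 -0.1364  0.0691] mid [ 0.6396 -0.1375  0.0673] ext [0.0415 0.0391 0.0146]
lid handle 244 med [0.3919 0.2807 0.0491] mid [0.3919 0.2811 0.0486] ext [0.0367 0.1154 0.0162]
```

View pics/w9.png

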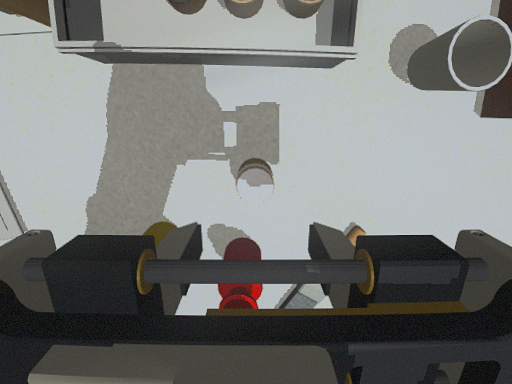

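View pics/a9t.png

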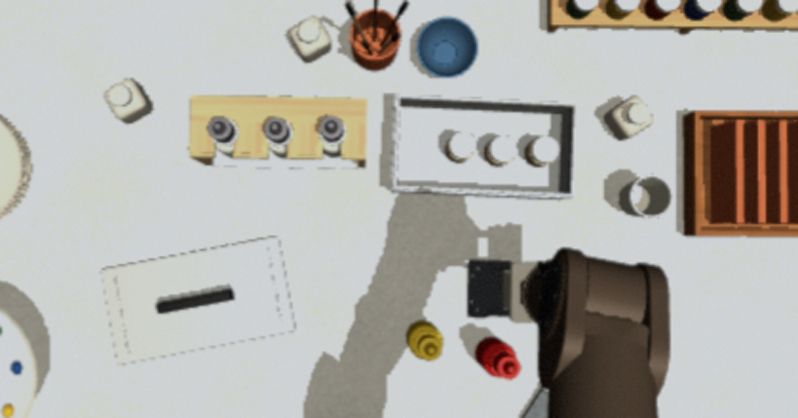

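Three jars stand in a row in the tub (crop 460, 500 and 542 at row ~148). The last jar is at (0.426,-0.2115), unmoved. Picking it up.

Request:
{"fn": "step_arm", "kwargs": {"series": [[[0.07,0,-0.0005,-0.04,0],[0.07,0,-0.0005,-0.08,0],[0.07,0,-0.0005,-0.12,0],[0.07,0,-0.0005,-0.15,0],[0.07,0,-0.0005,-0.1675,0],[0.07,0,-0.0005,-0.1675,0],[0.07,0,-0.0005,-0.1675,0],[0.04,0,-0.0005,-0.1675,0],[0.04,0,-0.0005,-0.1675,0],[0.04,0,-0.0005,-0.1675,0],[0.04,0,-0.0005,-0.1675,0],[0.04,0,-0.0005,-0.1675,0]]]}}

```text
clock: 27.88
position: [0.4267, -0.212, 0.0413]
ee_rot: [3.137, -0.016, 0.016]
force: [-1.2, 0.3, 7.5]
width: 0.492
```

Request:
{"fn": "step_arm", "kwargs": {"series": [[[0.04,0,0,0.04,0],[0.04,0,0,0.08,0],[0.04,0,0,0.12,0],[0.04,0.03,0.02,0.14,7],[0.04,0.06,0.04,0.14,14],[0.04,0.09,0.06,0.14,21],[0.04,0.12,0.08,0.14,28],[0.04,0.15,0.1,0.14,35],[0.04,0.18,0.12,0.14,42],[0.04,0.2,0.137,0.14,49],[0.04,0.213,0.137,0.14,56],[0.04,0.213,0.137,0.14,63],[0.04,0.213,0.137,0.14,70],[0.04,0.213,0.137,0.14,77],[0.04,0.213,0.137,0.14,84],[0.04,0.213,0.137,0.14,88],[0.04,0.213,0.137,0.14,88],[0.04,0.213,0.137,0.14,88]]]}}

```text
clock: 29.38
position: [0.6395, -0.0752, 0.1813]
ee_rot: [-2.271, -2.165, -0.016]
force: [-0.8, -1.0, -1.4]
width: 0.494
```

Request:
{"fn": "step_arm", "kwargs": {"series": [[[0.04,0,0,-0.04,0],[0.04,0,0,-0.08,0],[0.04,0,0,-0.11,0],[0.04,0,0,-0.125,0],[0.04,0,0,-0.131,0],[0.04,0,0,-0.134,0],[0.04,0,0,-0.135,0],[0.04,0,0,-0.135,0],[0.04,0,0,-0.135,0]]]}}

```text
clock: 30.13
position: [0.6407, -0.0751, 0.048]
ee_rot: [-2.273, -2.165, -0.019]
force: [0.2, 0.2, -1.9]
width: 0.493
```

Request:
{"fn": "step_arm", "kwargs": {"series": [[[0.04,0,0,-0.002,0],[0.04,0,0,-0.002,0],[0.065,0,0,-0.002,0],[0.065,0,0,-0.002,0],[0.065,0,0,-0.002,0],[0.065,0,0,0.03,0],[0.065,0,0,0.07,0],[0.065,0,0,0.11,0],[0.065,-0.03,0,0.14,0],[0.065,-0.07,0,0.16,0],[0.065,-0.11,0.02,0.16,0],[0.065,-0.15,0.05,0.16,3],[0.065,-0.18,0.08,0.16,7],[0.065,-0.21,0.11,0.16,10],[0.065,-0.23,0.15,0.16,14],[0.065,-0.25,0.19,0.16,14],[0.065,-0.25,0.23,0.16,14],[0.065,-0.25,0.27,0.16,14],[0.065,-0.25,0.31,0.16,14],[0.065,-0.25,0.35,0.16,14]]]}}

```text
clock: 31.8
position: [0.3903, 0.264, 0.2083]
ee_rot: [-1.992, -2.425, -0.019]
force: [1.2, -0.4, 0.6]
width: 0.705
```

Request:
{"fn": "step_arm", "kwargs": {"series": [[[0.06,0,0,0,0],[0.06,0,0,0,0],[0.06,0,0,0,0]]]}}

```text
clock: 32.05
position: [0.3899, 0.2638, 0.2081]
ee_rot: [-1.991, -2.427, -0.017]
force: [0.4, -1.1, -0.3]
width: 0.656
```

```bash
cat > lid.py <<'E'
from chk import *
def handle(C,x0,x1,y0,y1,zl,zh):
    z=np.nan_to_num(C[:,:,2]); m=(z>zl)&(z<zh)&(C[:,:,0]>x0)&(C[:,:,0]<x1)&(C[:,:,1]>y0)&(C[:,:,1]<y1)
    print('handle',m.sum(),np.median(z[m]),cv2.minAreaRect((C[m][:,:2]*1000).astype(np.float32)))
def yaw():
    Y=R.from_rotvec(observe()['ee_rot']).as_matrix()[:,1]; print('jaw deg',np.degrees(np.arctan2(Y[1],Y[0])))
def tub(C):
    z=np.nan_to_num(C[:,:,2]); m=(z>.082)&(z<.094)&(C[:,:,0]<.75)&(C[:,:,0]>.53)&(C[:,:,1]>-.34)&(C[:,:,1]<0)
    r=cv2.minAreaRect((C[m][:,:2]*1000).astype(np.float32)); print('tub',r)
    # edge line fits of the long outer walls
    P=C[m][:,:2]; out=[]
    for side in (0,1):
        pts=[]
        for y in np.arange(-.29,-.05,.006):
            q=P[abs(P[:,1]-y)<.003][:,0]
            if len(q)>1: pts.append((y,q.min() if side==0 else q.max()))
        pts=np.array(pts); k=np.polyfit(pts[:,0],pts[:,1],1); out.append(k)
    print('wall slopes deg',[round(np.degrees(np.arctan(k[0])),2) for k in out],'x at y=-.17',[round(np.polyval(k,-.17),4) for k in out])
    pts=[]
    for x in np.arange(.58,.70,.006):
        q=P[abs(P[:,0]-x)<.003][:,1]; 
        if len(q)>1: pts.append((x,q.min(),q.max()))
    pts=np.array(pts); k1=np.polyfit(pts[:,0],pts[:,1],1);k2=np.polyfit(pts[:,0],pts[:,2],1)
    print('end y at x=.636',np.polyval(k1,.636),np.polyval(k2,.636),'slopes',np.degrees(k1[0]),np.degrees(k2[0]))
E
python3 - <<'E'
from lid import *
p2,im2,d2=grab('wrist','w10'); C2=cloud(p2,d2)
p,im,C,z=chk('a10'); yaw()
handle(C2,.3,.5,.15,.4,.042,.056)
handle(C,.3,.5,.15,.4,.042,.056)
tub(C)
for n,y in(('jar0',-.268),('jar1',-.2),('jarA',-.136),('jarB',-.075)): blob(C,n,.59,.68,y-.03,y+.03,.06,.075)
E
```

```text
[0.3904 0.2627 0.208 ] [-1.994 -2.425 -0.017] [ 0.12  0.4  -1.05  1.93  0.4   1.03 -0.91] 32.1 0.059802851109512965
jaw deg 11.06712886761994
handle 1520 0.04985440076973069 ((389.89117431640625, 282.6362609863281), (17.215713500976562, 118.97964477539062), 10.958293914794922)
handle 114 0.048539333366254156 ((396.7709045410156, 254.53289794921875), (17.64402198791504, 64.79879760742188), 11.677085876464844)
tub ((636.3629760742188, -168.79507446289062), (283.0072937011719, 151.14108276367188), 87.87255859375)
wall slopes deg [np.float64(2.05), np.float64(1.99)] x at y=-.17 [np.float64(0.5636), np.float64(0.7098)]
end y at x=.636 -0.30892977487616935 -0.030538711187833776 slopes -2.438708512824632 -2.6478038269993727
jar0 168 med [ 0.6337 -0.2671  0.0693] mid [ 0.6341 -0.2677  0.0679] ext [0.042  0.0431 0.0129]
jar1 163 med [ 0.6336 -0.2013  0.0688] mid [ 0.6342 -0.2004  0.0673] ext [0.0418 0.0399 0.0138]
jarA 156 med [ 0.639  -0.1376  0.0695] mid [ 0.6404 -0.1377  0.0679] ext [0.0396 0.0394 0.0138]
jarB 160 med [ 0.6414 -0.0766  0.0689] mid [ 0.6418 -0.0766  0.0677] ext [0.042  0.0418 0.0126]
```

View pics/w10.png

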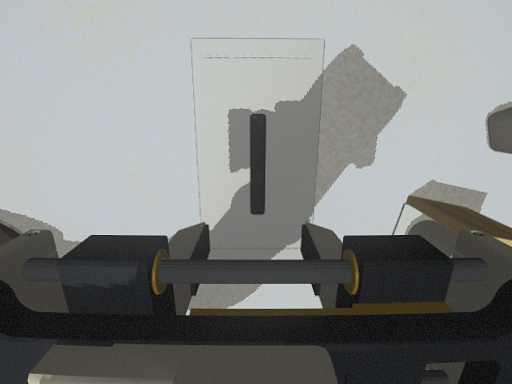

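View pics/a10t.png

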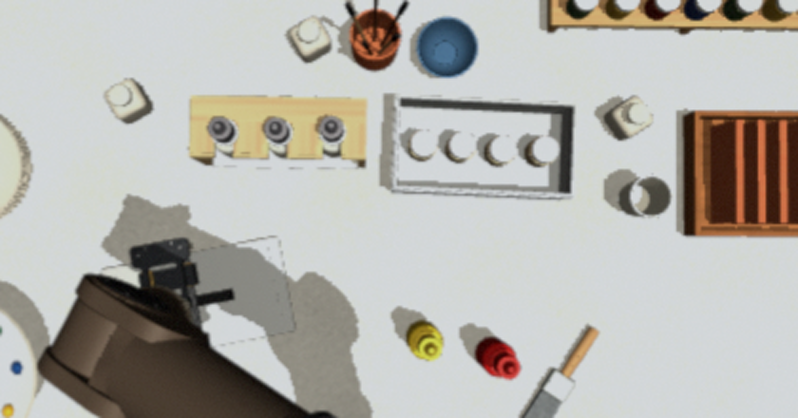

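Four jars stand in the tub (crop 422, 460, 500 and 542) and the tub centre is about (0.6366,-0.1697) at -2.1°. The lid handle in the wrist view spans (258,115)–(258,213), so its centre is about (0.391,0.282) at 11°. Gripping the lid.

Request:
{"fn": "step_arm", "kwargs": {"series": [[[0.06,0.0005,0.019,-0.03,0],[0.06,0.0005,0.019,-0.07,0],[0.06,0.0005,0.019,-0.11,0],[0.06,0.0005,0.019,-0.14,0],[0.06,0.0005,0.019,-0.16,0],[0.06,0.0005,0.019,-0.172,0],[0.06,0.0005,0.019,-0.172,0],[0.06,0.0005,0.019,-0.172,0],[0.01,0.0005,0.019,-0.172,0],[0.01,0.0005,0.019,-0.172,0],[0.01,0.0005,0.019,-0.172,0],[0.01,0.0005,0.019,-0.172,0],[0.01,0.0005,0.019,-0.172,0],[0.01,0.0005,0.019,-0.172,0],[0.01,0.0005,0.019,-0.172,0]]], "squeeze": 45}}

```text
clock: 33.4
position: [0.3911, 0.2812, 0.0362]
ee_rot: [-1.995, -2.424, -0.017]
force: [-4.4, -1.7, 4.6]
width: 0.195
```

Request:
{"fn": "step_arm", "kwargs": {"series": [[[0.01,0,0,0.02,0],[0.01,0,0,0.05,0],[0.01,0,0,0.09,0],[0.01,0,0,0.13,0],[0.01,0,0,0.17,0],[0.01,0,0,0.21,0],[0.01,0,0,0.24,0],[0.01,0,0,0.245,0]]]}}

```text
clock: 34.07
position: [0.3919, 0.2832, 0.286]
ee_rot: [1.996, 2.426, 0.027]
force: [0.6, 0.8, -3.2]
width: 0.192
```

Run:
```python
from lid import *
grab('side','s11'); yaw(); s=observe();print(s['position'],s['width']*91.8)
```

```text
jaw deg 11.051983193444913
[0.39191022 0.28240054 0.28424294] 17.514121586077557
```

View pics/s11.png

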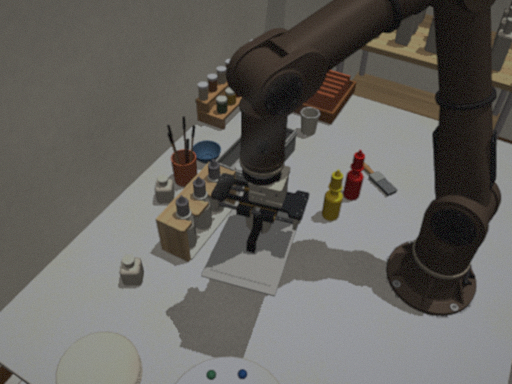

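The lid is held level at the handle. Carrying it over the tub.

Request:
{"fn": "step_arm", "kwargs": {"series": [[[0.01,0.015,-0.03,0,0],[0.01,0.035,-0.065,0,-1],[0.01,0.055,-0.1,0,-2],[0.01,0.075,-0.135,0,-3],[0.01,0.095,-0.17,0,-4],[0.01,0.115,-0.21,0,-5],[0.01,0.135,-0.245,0,-6],[0.01,0.155,-0.28,0,-7],[0.01,0.175,-0.32,0,-8.5],[0.01,0.195,-0.355,0,-10],[0.01,0.21,-0.39,0,-11],[0.01,0.225,-0.42,0,-12],[0.01,0.235,-0.44,0,-13],[0.01,0.244,-0.452,0,-13.1],[0.01,0.244,-0.452,0,-13.1],[0.01,0.244,-0.452,0,-13.1],[0.01,0.244,-0.452,0,-13.1]]]}}

```text
clock: 35.53
position: [0.6351, -0.1683, 0.2825]
ee_rot: [-2.258, -2.183, -0.022]
force: [-0.2, -0.2, -4.3]
width: 0.189
```

Request:
{"fn": "step_arm", "kwargs": {"series": [[[0.01,0,0,-0.03,0],[0.01,0,0,-0.06,0],[0.01,0,0,-0.09,0],[0.01,0,0,-0.12,0],[0.01,0,0,-0.13,0],[0.01,0,0,-0.13,0],[0.01,0,0,-0.13,0],[0.01,0,0,-0.13,0]]]}}

```text
clock: 36.2
position: [0.6363, -0.1677, 0.1547]
ee_rot: [2.257, 2.183, 0.025]
force: [0.8, 1.0, -2.1]
width: 0.192
```

Run:
```python
from lid import *
p,im,d=grab('wrist','w12'); C=cloud(p,d)
yaw(); s=observe();print(s['position'],s['ee_rot'],s['width']*91.8)
grab('side','s12')
z=np.nan_to_num(C[:,:,2])
q=(C[:,:,0]>.5)&(C[:,:,0]<.76)&(C[:,:,1]>-.36)&(C[:,:,1]<.02)
for zl,zh in((.08,.094),(.115,.135),(.135,.15)):
    m=q&(z>zl)&(z<zh)
    print(zl,m.sum(), C[m].min(0) if m.any() else '', C[m].max(0) if m.any() else '')
```

```text
jaw deg -1.9281853682180932
[ 0.63638438 -0.16787139  0.15482565] [2.25710012 2.18253395 0.02541783] 17.740261353710395
0.08 0  
0.115 55080 [ 0.55847729 -0.23361541  0.12968242] [ 0.71851134 -0.02549614  0.13499657]
0.135 417 [ 0.57947919 -0.16001593  0.13500193] [ 0.71528887 -0.03003749  0.14999123]
```

View pics/w12.png

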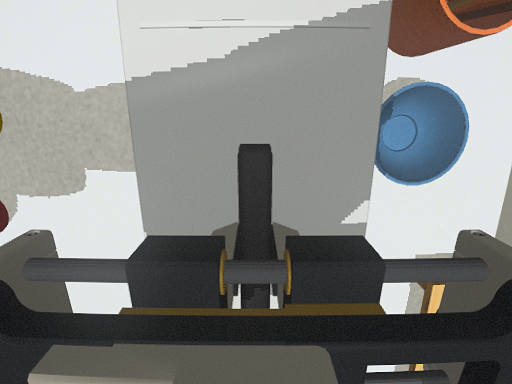

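View pics/s12.png

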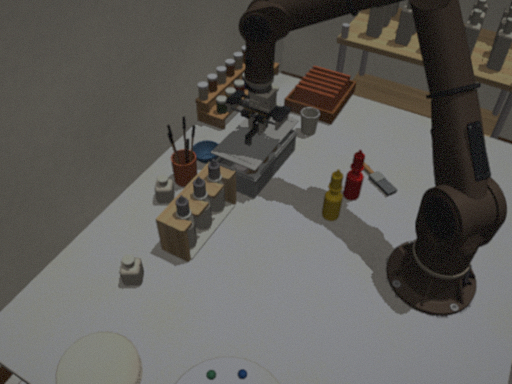

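Run:
```python
from lid import *
p,im,d=grab('wrist','w13'); C=cloud(p,d); z=np.nan_to_num(C[:,:,2])
print(observe()['position'])
m=(z>.124)&(z<.145)&(C[:,:,0]>.5)&(C[:,:,0]<.76)&(C[:,:,1]>-.2)&(C[:,:,1]<.02)
P=C[m]
pts=np.array([(x,P[abs(P[:,0]-x)<.003][:,1].max()) for x in np.arange(.57,.71,.006)])
k=np.polyfit(pts[:,0],pts[:,1],1);print('end edge y at .636',np.polyval(k,.636),np.degrees(k[0]))
pts=np.array([(y,P[abs(P[:,1]-y)<.003][:,0].min(),P[abs(P[:,1]-y)<.003][:,0].max()) for y in np.arange(-.12,-.035,.006)])
for i in(1,2):
    k=np.polyfit(pts[:,0],pts[:,i],1);print('side x at -.1697',np.polyval(k,-.1697),np.degrees(k[0]))
print('plate z front/back', [np.median(P[abs(P[:,0]-x)<.006][:,2]).round(4) for x in(.57,.70)],[np.median(P[abs(P[:,1]-y)<.006][:,2]).round(4) for y in(-.1,-.04)])
```

```text
[ 0.63607768 -0.16816302  0.15440121]
end edge y at .636 -0.029171158479136178 -1.8874213573017926
side x at -.1697 0.5590868451323827 1.4845969570303634
side x at -.1697 0.7135515820619245 2.046790106468989
plate z front/back [np.float64(0.132), np.float64(0.1332)] [np.float64(0.1326), np.float64(0.133)]
```

Run:
```python
from lid import *
p,im,d=grab('wrist'); C=cloud(p,d); z=np.nan_to_num(C[:,:,2])
m=(z>.162)&(z<.176)&(C[:,:,0]>.6)&(C[:,:,0]<.68)&(C[:,:,1]>-.16)&(C[:,:,1]<-.05)
P=C[m]; print(m.sum(),P.min(0),P.max(0),np.median(P,0))
v,u=np.where(m); print(u.min(),u.max(),v.min(),v.max())
print(proj(p,[[.636+.002,-.1697+.06,.168],[.636+.005,-.1697+.145,.1325],[.636-.073,-.02,.088]]))
# end-edge by colour: column profile
g=im.mean(2)
for c in (200,255,300): print(c,g[0:60:2,c].astype(int))
p,im,d=grab('top','t14'); C=cloud(p,d)
z=np.nan_to_num(C[:,:,2]); m=(z>.122)&(z<.14)&(C[:,:,0]>.5)&(C[:,:,0]<.76)&(C[:,:,1]>-.36)&(C[:,:,1]<.005)
P=C[m]; print(m.sum(),P.min(0),P.max(0),cv2.minAreaRect((P[:,:2]*1000).astype(np.float32)))
b=np.clip(im[80:240,220:400,::-1]*1.7,0,255).astype(np.uint8)
cv2.imwrite('pics/t14c.png',cv2.resize(b,None,fx=4,fy=3.7,interpolation=cv2.INTER_CUBIC))
```

```text
3501 [ 0.61926668 -0.15998013  0.16208986] [ 0.65267397 -0.10714941  0.17589748] [ 0.63652203 -0.13363825  0.16795275]
225 284 146 250
[[255.43626403 151.91312105]
 [254.6444037  -11.2484886 ]
 [143.71211266  14.81064354]]
200 [219 219 219 220 219 220 219 219 219 223 183 228 227 200 222 219 220 219
 218 218 219 218 219 219 220 219 220 220 219 221]
255 [218 219 219 218 217 217 220 219 217 218 222 226 227 181 221 218 219 218
 219 218 219 146 148 149 144 150 150 149 150 154]
300 [215 217 216 216 217 216 215 217 217 218 190 228 153 135 149 145 148 145
 146 149 148 147 150 148 147 148 150 150 146 147]
2332 [ 0.55842811 -0.2331972   0.12234831] [ 0.71957938 -0.02099535  0.13873482] ((638.2557983398438, -128.93104553222656), (213.98106384277344, 156.1626739501953), 87.99854278564453)
```

View pics/t14c.png

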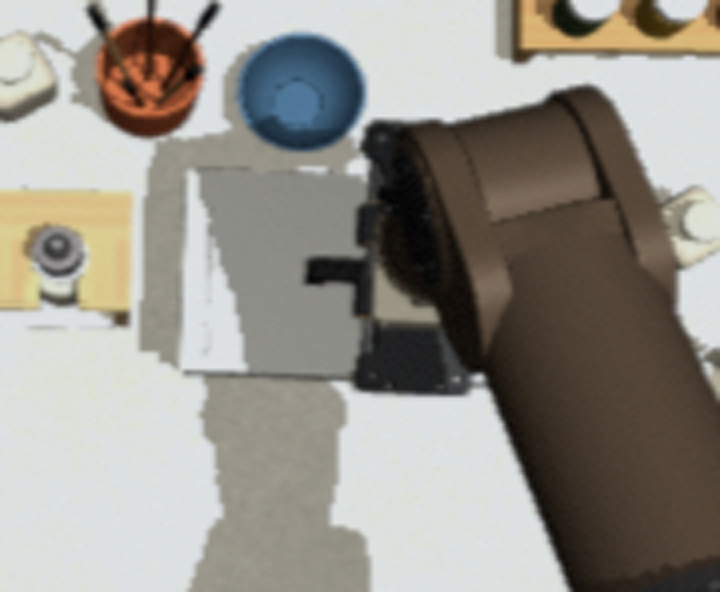

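The lid lines up in x and yaw, and top and wrist both put it about 2.5 mm too far in +y. I'll correct that and lower it gently.

Request:
{"fn": "step_arm", "kwargs": {"series": [[[0.01,0,-0.0025,0,0],[0.01,0,-0.0025,-0.01,0],[0.01,0,-0.0025,-0.02,0],[0.01,0,-0.0025,-0.025,0],[0.01,0,-0.0025,-0.029,0],[0.01,0,-0.0025,-0.032,0],[0.01,0,-0.0025,-0.034,0],[0.01,0,-0.0025,-0.034,0],[0.01,0,-0.0025,-0.034,0]]]}}

```text
clock: 37.2
position: [0.6357, -0.1708, 0.1198]
ee_rot: [2.258, 2.183, 0.024]
force: [0.7, -0.3, -3.1]
width: 0.187
```

Request:
{"fn": "step_arm", "kwargs": {"series": [[[0.01,0,0,-0.002,0],[0.01,0,0,-0.004,0],[0.01,0,0,-0.0045,0],[0.01,0,0,-0.0045,0],[0.01,0,0,-0.0045,0]]]}}

```text
clock: 37.62
position: [0.6363, -0.1707, 0.1163]
ee_rot: [2.257, 2.182, 0.025]
force: [-0.7, 0.3, 5.7]
width: 0.191
```

Seated contact came at the expected height. Releasing and backing away.

Request:
{"fn": "step_arm", "kwargs": {"series": [[[0.01,0,0,0,0],[0.05,0,0,0,0],[0.05,0,0,0,0],[0.05,0,0,0,0],[0.05,0,0,0,0],[0.05,0,0,0.03,0],[0.05,0,0,0.07,0],[0.05,0,0,0.11,0],[0.05,-0.04,0,0.14,0],[0.05,-0.08,-0.02,0.14,0],[0.05,-0.12,-0.06,0.14,0],[0.05,-0.16,-0.1,0.14,0],[0.05,-0.18,-0.14,0.14,0],[0.05,-0.2,-0.18,0.14,0],[0.05,-0.22,-0.22,0.14,0],[0.05,-0.22,-0.25,0.14,0],[0.05,-0.22,-0.25,0.14,0],[0.05,-0.22,-0.25,0.14,0]]]}}

```text
clock: 39.12
position: [0.4118, -0.429, 0.2551]
ee_rot: [2.269, 2.169, 0.02]
force: [-1.2, -0.9, -0.5]
width: 0.547
```

Run:
```python
from lid import *
p,im,C,z=chk('a15'); grab('side','s15')
for n,y in (('h0',.065),('h1',.1448),('h2',.2245)):
    blob(C,n,.6,.7,y-.03,y+.03,.165,.185); blob(C,n+'noz',.6,.7,y-.03,y+.03,.188,.21)
handle(C,.55,.72,-.3,-.05,.12,.14)
m=(z>.085)&(z<.102)&(C[:,:,0]>.5)&(C[:,:,0]<.76)&(C[:,:,1]>-.36)&(C[:,:,1]<.005)
P=C[m]; print(cv2.minAreaRect((P[:,:2]*1000).astype(np.float32)))
for x in(.58,.636,.69):
  print(x,[np.nanmedian(P[(abs(P[:,0]-x)<.008)&(abs(P[:,1]-y)<.01)][:,2]).round(4) for y in(-.29,-.24,-.1,-.05)])
blob(C,'cup',.5,.62,-.5,-.37,.078,.095)
```

```text
[ 0.4118 -0.429   0.2551] [2.269 2.169 0.02 ] [ 1.31  0.52 -0.89  1.58  0.41  1.24  0.31] 39.1167 0.05019075924608669
h0 99 med [0.6479 0.0628 0.1797] mid [0.6493 0.0638 0.1753] ext [0.0317 0.03   0.019 ]
h0noz 21 med [0.6493 0.0647 0.1929] mid [0.6496 0.0635 0.1942] ext [0.0111 0.0135 0.0123]
h1 100 med [0.645  0.1413 0.1792] mid [0.6477 0.1438 0.1749] ext [0.0328 0.0332 0.0197]
h1noz 20 med [0.647  0.1421 0.1944] mid [0.6475 0.1425 0.1931] ext [0.0138 0.0108 0.0102]
h2 108 med [0.6446 0.22   0.1786] mid [0.6469 0.2227 0.1746] ext [0.0328 0.032  0.0193]
h2noz 20 med [0.6468 0.2228 0.1925] mid [0.6477 0.2228 0.1941] ext [0.0108 0.0103 0.0105]
handle 276 0.1285588183388071 ((637.130615234375, -169.42303466796875), (120.84493255615234, 18.577367782592773), 88.355712890625)
((637.4999389648438, -169.69654846191406), (290.4272766113281, 156.70455932617188), 88.00227355957031)
0.58 [np.float64(0.0944), np.float64(0.0943), np.float64(0.094), np.float64(0.0937)]
0.636 [np.float64(0.0937), np.float64(0.0925), np.float64(0.0938), np.float64(0.0942)]
0.69 [np.float64(0.0938), np.float64(0.0941), np.float64(0.0932), np.float64(0.0925)]
cup 122 med [ 0.5603 -0.4291  0.0841] mid [ 0.5602 -0.4282  0.0854] ext [0.065  0.067  0.0146]
```

View pics/a15t.png

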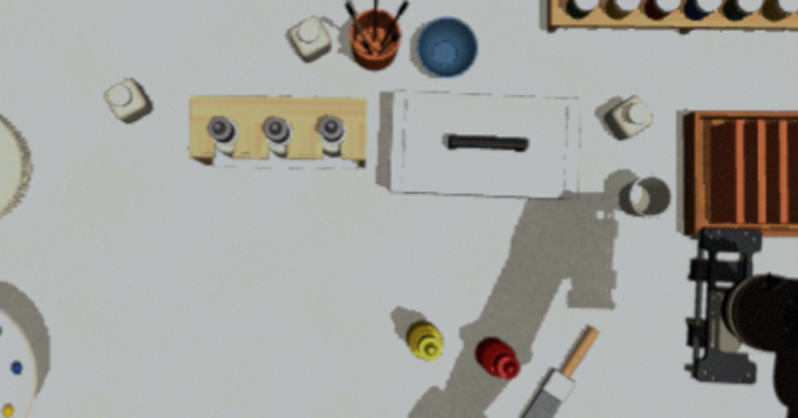

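View pics/s15.png

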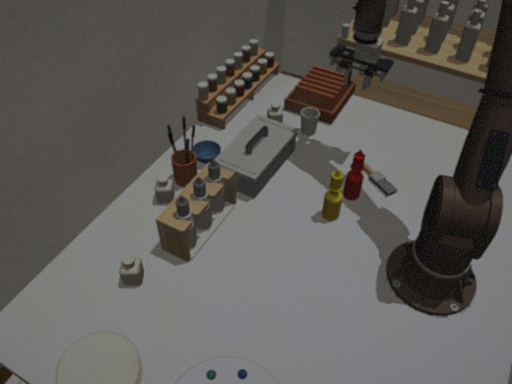

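The top view shows three bottles hanging and a level lid: handle top 0.1286 m (expected 0.129), plate about 0.094 m, yaw matching the tub. The rest of the bench is untouched and the arm is clear, so I'm handing in.

```bash
python3 -c "
from cell import arm
print(arm.sign_off())"
```

```text
the job is handed in; nothing more can be done
None
```

The job is done and handed in at about 39 s on the robot's clock. I hung all three bottles in the rack, stood all four jars on the tub floor and then put the lid on.

**Bottles:** Bottle0 from the tub is in the right-hand slot, and the two bench bottles are in the middle and left slots. In the last top view their axes are at x ≈ 0.649, 0.648 and 0.647. The seat line is about 0.650 by the top camera and 0.648 by the wrist camera, so the middle and left bottles may sit 2–3 mm short of the exact seat. Their tops are about 0.195 m up, which fits the rings resting on the plate.

**Jars:** Jar1 came off the stack, and the two bench jars went in beside it. The four stand in a row with tops at about 0.069 m, below the 0.074 m fill line. I last measured them just before the lid went on, because they can't be seen now.

**Lid:** Its yaw and centre match the tub within about 1 mm. The plate top reads 0.0925–0.0944 m against an expected 0.093 m, and the handle top 0.1286 m against 0.129 m, so it is level and down. While lowering it I found it about 2.5 mm too far in y, and corrected that before it went in.

I saw no knock to the jars or lid, and I did not touch the cup, brushes, bowl, bisque bottles or the red and yellow look-alikes.

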